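Find the bowed plate of a two-plate heater with a straightedge and switch it off

TASK

One of the two heating plates of this block heater has bowed up in the middle: lay the straightedge lengthwise along the middle of a plate and press down with your fingers on its near end, then on its far end, trying the plates until you have felt the one on which it rocks. Leave the straightedge lying along that plate to mark it, and with the stylus, not your fingers, tip the red rocker on the same side as that plate fully over to off (far end down), leaving the other three rockers on. Put the stylus back upright in its stand, and do not disturb the tube rack, tip box or bottle.

Things in the scene. Friction and masses are not known exactly. Their poses are not given: they have to be found in the camera images.
- heater: white two-plate block heater, fixed, 240 (x) x 260 (y) x 80 mm high. Origin: centre of its underside, on the bench; x points to its back (away from the robot), y left, z up. Two aluminium plates, middles at x 25, y +62 and -62 mm, stand 10 mm out of its top; four small rockers on the control strip along its near edge pivot at x -90, y 27, 9, -9, -27 mm
- plate_left (a point): middle of the left (+y) heating plate, 90 mm above the bench; axes as the heater's. The plate is 150 mm long (x) and 96 mm wide. One plate, left or right by chance, is flat at 90 mm; the other is bowed, with a low ridge 92 mm high along y across its middle, falling evenly to 89 mm at its near and far ends. These readings do not tell which
- plate_right (a point): the same for the right (-y) plate, 124 mm from the left one. On the bowed plate a bar lying along x rocks over the ridge with almost no force, each end (65 mm from the middle) moving 5.2 mm; let go, it rests on the ridge, level or tipped by up to 0.04 rad to one side, its middle 2 mm higher than on the flat plate
- edge_center (a point): steel straightedge: flat bar 170 x 28 x 6 mm, with an upright black grip rib 64 mm long, 14 mm wide, from 6 to 36 mm above the bar's underside, over its middle; 0.2 to 0.35 kg, balanced. It starts flat on the bench right of the heater. This point is at its middle, 18 mm above the underside; x along the bar, z up (rib side)
- straightedge: the same straightedge; origin at the middle of its underside
- edge_end1 (a point): top face of the bar, 65 mm from its middle towards its +x end: the place to press that end down. This is within the 150 mm length of a plate, so a bar centred on a plate does not tip off when pressed here
- edge_end2 (a point): the same at its -x end
- heat_left (a joint): red rocker for the left plate: cap 20 mm long (heater's x), 10 mm wide, leftmost in a row of four with 18 mm pitch. 0 = on (near end down, far end up, as it starts), 0.4 rad = off (far end down). Stiff, no spring: about 2 N, 7 mm beyond the pivot on the far half, tips it, the cap sinking 3 mm there; it stays where left
- heat_right (a joint): red rocker for the right plate, the rightmost of the row; the same
- shake_left (a joint): white rocker, second from the left; starts at 0 and must be left alone
- shake_right (a joint): white rocker, third from the left; starts at 0 and must be left alone
- heat_left_pivot (a point): fixed point at the middle of the leftmost, red rocker, at its cap's top face (88 mm above the bench). With the rocker on, the cap's top is 1.4 mm higher 7 mm beyond this point (heater's +x), with it off 1.4 mm lower
- heat_right_pivot (a point): the same for the rightmost, red rocker
- stylus_tip (a point): tip of the blue stylus: a round rod 11 mm in diameter and 140 mm long, with a conical nose 14 mm long that ends in a blunt point 4 mm wide; 24 to 39 g. It starts upright, tip down, in its stand, perhaps leaning by up to 0.06 rad. z points from the tip along the rod
- stylus_center (a point): middle of the stylus, 70 mm from the tip; z along the rod, towards the blunt end
- stylus: the same stylus; origin at its tip
- stand: grey stylus stand fixed left of the heater, a block 54 x 54 x 55 mm with a square hole 13 mm wide and 45 mm deep down its middle, chamfered. Origin: centre of its underside, on the bench; the stylus's tip rests 10 mm above the bench and its top then stands 150 mm above it
- tube_rack: bystander: clear rack 75 x 150 x 60 mm with four yellow-capped tubes, 108 mm high in all; origin under its centre
- tip_box: bystander: cream tip box with a clear lid, 85 x 122 x 75 mm; origin under its centre
- reagent: bystander: brown bottle with a blue cap, 52 mm in diameter, 75 mm high; origin under its centre

How it is judged:
By the outcome, as a careful person would: the job done as asked, in the order asked, and still so for the second after the job is handed in, with the robot touching nothing.
It also fails if it takes over 72 s, if anything falls off the work surface, if the arm or the gripper's body presses on something with over 40 N, if the wrist force passes 120 N, or if a joint passes its speed limit or range.

ROBOT

A 6-joint arm with a two-finger parallel gripper is mounted at the origin on the work surface. World frame = base frame: x ahead of the robot, y to its left, z up, the work surface at z = 0. Lengths are in m, angles in rad, forces in N, time in s.
With the tool pointing down it reaches from about 0.35 to 0.975 m from the base axis. Payload 4.9 kg.
Tool frame: the origin (TCP) lies at the very end of the fingers, on their centre line; the grasp point (between the pads) lies 19 mm behind it (grasp_offset is the distance from the TCP to the grasp point, in m); x points along the fingers, y is the direction in which the jaws open and shut, and the axes are right-handed (so a half turn about x gives the same grasp; the last joint's range is limited). The gripper opens to 85 mm and grips with 20 to 120 N. Pads are 22 mm wide; open, the fingers measure 114 mm over their backs; the gripper's body (76 mm by 85 mm) begins 54 mm behind the grasp point. The pads swing forward as they close: fully open they stand 13 mm farther back than shut.
Start: joints at [-1.325, 0.053, 1.613, -0, 1.476, -0.119], TCP at [0.223, -0.584, 0.231] pointing down, gripper open.
Joint ranges: [-3.01, 3.01], [-1.01, 2.22], [0.06, 2.58], [-1.02, 4.17], [0.09, 2.62], [-3.14, 3.14]. Speed limits (rad/s): [2.57, 2.57, 3.14, 3.14, 3.14, 3.14].

INTERFACE

Orientations are given as a rotation vector (axis times angle).
In Python, from station import get_obs, get_image, camera_model, finish_job, grasp_offset gives the robot as it stands.
- The arm moves only by the shell command python3 -m crank 'ROWS' [OPENING] [FORCE]. ROWS is JSON, a list that holds one entry, the list of rows, each a list of 4 numbers: the shift along the world's x, y, z in m, then the turn about the world's z in degrees. In form: [[[dx, dy, dz, turn], ...]]. A call has 1 to 5 rows; each row is the pose to reach, as a shift and turn from the pose commanded when the call began; what a row does not reach only later rows make up. A row lasts 1/12 s, in which the tool goes at most 41.7 mm and 7.16 degrees, less where a joint would pass 70% of its speed; a pose out of reach is approached as far as the arm can. A call with a gripper value outside its range is refused whole. OPENING is the opening, from 0 (shut) to 1 (fully open), set as the call begins (- or left out, the last holds). The fingers move at their own pace and stop on an object; FORCE is the grip in N (left out, the last holds). Time passes only in rows, so rows that repeat a pose let the fingers close. It gives the time, the measured TCP pose, the force and the opening at its end, in the units of the state.
- get_obs(): the state, without advancing time (a new reading comes with each control period).
- get_image(name): name is "scene" or "side" or "wrist"; returns (picture, depth): 400x640x3 uint8, red, green, blue; 400x640 float32, m along the optical axis (not along the pixel's ray), 0 where there is no reading.
- camera_model(name): a dict with "fx", "fy", "cx", "cy" (pixels), "xyz" and "attitude" of the camera in the world. Camera axes: x right, y down, z forward; pixel columns grow to the right and rows downward; lengths in m; the calibration is good to about 2 mm. A picture is of the moment at which its call begins: read the wrist's pose just before it. camera_model takes no time and is no camera call; for the wrist camera it gives the pose at the moment of the call.
- finish_job(): hands the job in, once; it reports no verdict.
The state is a dict: "t": time; "q": joint angles; "dq": joint speeds; "effort": joint torques, N m; "tool_pos": TCP position; "tool_rot": TCP orientation; "contact_force": force on the tool from outside, world axes, zero at the start; "wrist_torque": the same for the moment, N m; "opening": finger opening in m.
Only numpy, scipy, OpenCV 4.12 (cv2) and the standard library are available. Lean on these libraries where they do the work, as an engineer would, in place of code of your own. Each camera call takes 0.05 s, during which the arm holds its last target.

## Working session

There is one attempt and no reset: what is moved stays moved. The work goes in short steps, Python scripts to look and compute and a shell command to move; the robot and the scene stay as the last step left them, time stands still between calls to the robot, and variables do not carry over. Pictures are saved under pics/ and viewed, and the job is handed in when it is done.

```bash
mkdir -p pics; ls
python3 - <<'E'
from station import *
import cv2,numpy as np
print(get_obs(), grasp_offset)
for n in ["scene","side"]:
    im,d=get_image(n); cv2.imwrite(f"pics/{n}0.png",im[:,:,::-1]); np.save(f"pics/{n}0.npy",d)
    np.save(f"pics/{n}0i.npy",im)
    print(n,camera_model(n))
E
```

```text
pics
{'t': 0.0, 'q': array([-1.32497034e+00,  5.33500510e-02,  1.61429991e+00,  5.34407694e-06,
        1.47597571e+00, -1.19010046e-01]), 'dq': array([ 0.00026528,  0.00086831, -0.0004728 , -0.00025238,  0.00027355,
       -0.00028528]), 'effort': array([-5.94328640e-05, -3.93685198e+01, -3.70169771e+01, -6.53143707e-05,
        7.18084804e-03,  1.15107147e-05]), 'tool_pos': array([ 0.22284188, -0.58326118,  0.2300637 ]), 'tool_rot': array([ 2.02309785,  0.37530864, -2.02335196]), 'contact_force': array([-0.83016612, -0.11891869,  0.31766251]), 'wrist_torque': array([0.0065934 , 0.04090417, 0.02039156]), 'opening': 0.0854550812531182} 0.0187
scene {'fx': 369.36749279993404, 'fy': 369.36749279993404, 'cx': 315.7955808840811, 'cy': 196.89349416233145, 'xyz': array([ 1.19284677, -0.13071197,  0.61038502]), 'attitude': array([-1.78556265, -1.47906453,  0.7455653 ])}
side {'fx': 364.7776960274699, 'fy': 364.7776960274699, 'cx': 325.2682483333643, 'cy': 204.1987848775685, 'xyz': array([0.11492369, 0.52354685, 0.66546409]), 'attitude': array([-0.87131035,  2.48477558, -1.13045407])}
```

View pics/scene0.png

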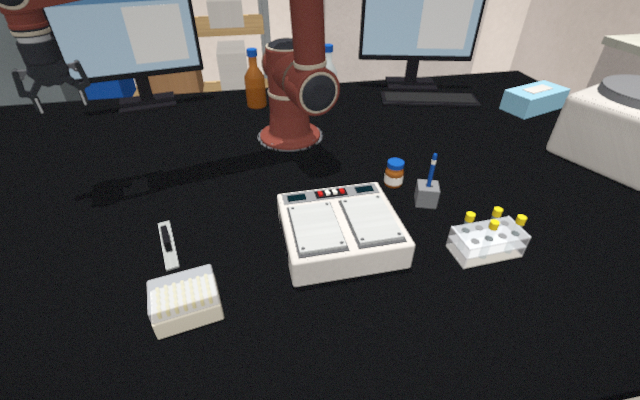

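View pics/side0.png

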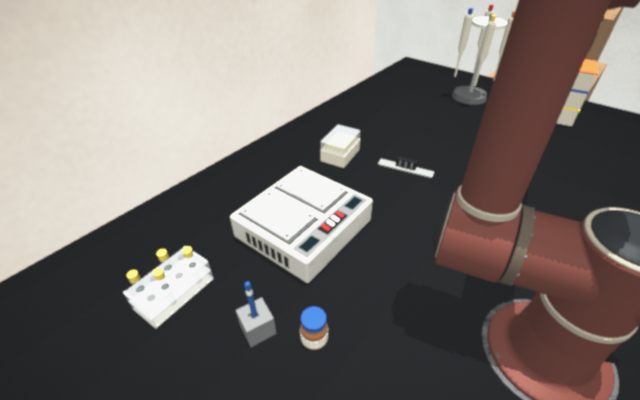

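The scene view shows the heater around (345,230), the straightedge at (168,245), the stand at (428,190), the bottle at (395,172), the rack at (488,240) and the tip box at (185,300). Next I'll enlarge these areas.

```bash
cat > h.py <<'E'
from station import *
import cv2,numpy as np
from scipy.spatial.transform import Rotation as R
def w(cm,u,v,z):
    "z = depth array or number"
    return cm['xyz']+R.from_rotvec(cm['attitude']).apply([(u-cm['cx'])/cm['fx']*z,(v-cm['cy'])/cm['fy']*z,z])
def wz(cm,u,v,h):
    "intersect ray with plane z=h"
    r=R.from_rotvec(cm['attitude']).apply([(u-cm['cx'])/cm['fx'],(v-cm['cy'])/cm['fy'],1])
    return cm['xyz']+r*(h-cm['xyz'][2])/r[2]
def crop(im,x0,x1,y0,y1,s,fn):
    c=cv2.resize(im[y0:y1,x0:x1,::-1],None,fx=s,fy=s,interpolation=cv2.INTER_CUBIC)
    for x in range((x0//10+1)*10,x1,10): cv2.putText(c,str(x),((x-x0)*s,8),0,.3,(0,255,255),1);cv2.line(c,((x-x0)*s,10),((x-x0)*s,14),(0,255,255),1)
    for y in range((y0//10+1)*10,y1,10): cv2.putText(c,str(y),(0,(y-y0)*s),0,.3,(0,255,255),1)
    cv2.imwrite(fn,c)
def proj(cm,p):
    q=R.from_rotvec(cm['attitude']).inv().apply(np.array(p)-cm['xyz'])
    return q[0]/q[2]*cm['fx']+cm['cx'],q[1]/q[2]*cm['fy']+cm['cy']
E
python3 - <<'E'
from h import *
im=np.load('pics/scene0i.npy')
crop(im,265,425,175,290,5,'pics/c1.png')
crop(im,145,225,215,275,10,'pics/c2.png')
crop(im,375,455,145,215,8,'pics/c3.png')
E
```

```text
(no output)
```

View pics/c1.png

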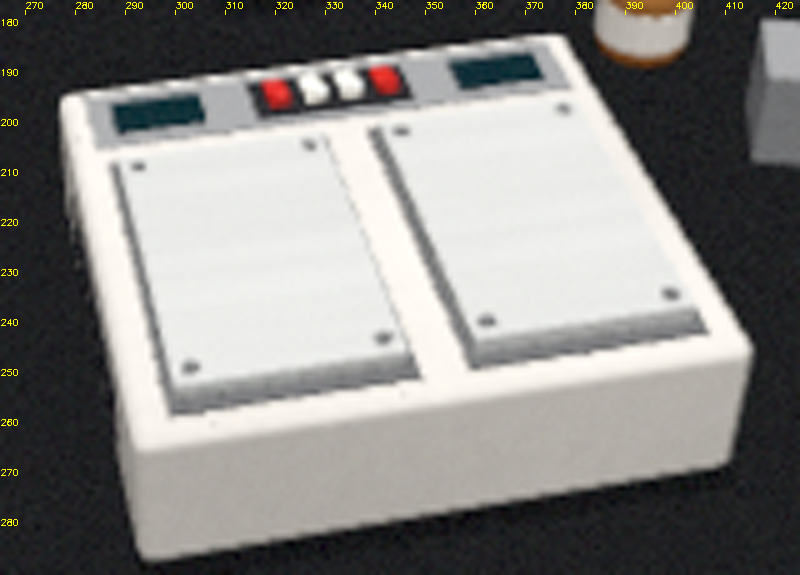

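View pics/c2.png

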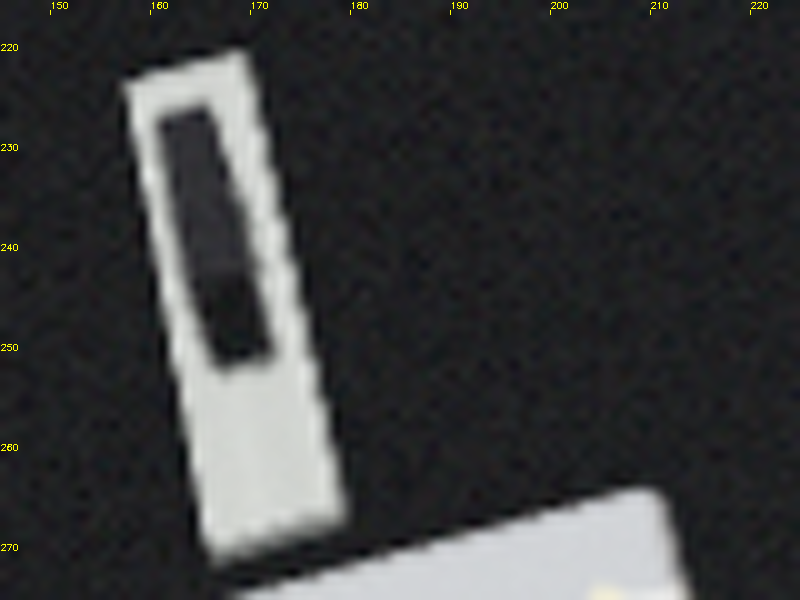

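View pics/c3.png

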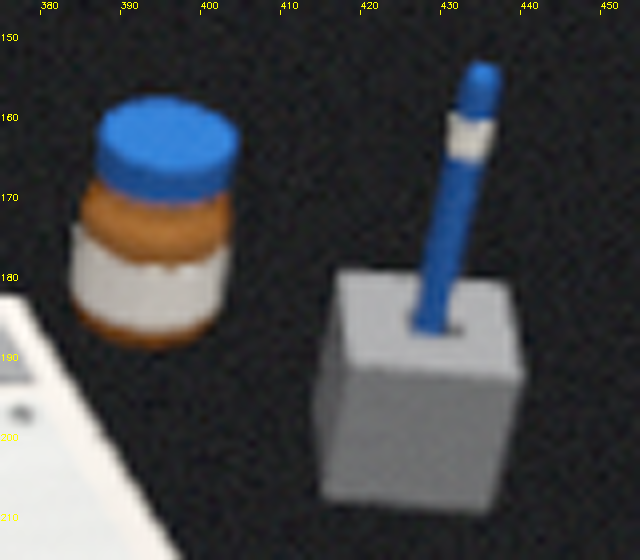

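Run:
```python
from h import *
cm=camera_model('scene'); np.set_printoptions(precision=4,suppress=True)
def show(n,pts,h):
    P=np.array([wz(cm,*p,h) for p in pts]);c=P.mean(0)
    e=[(np.linalg.norm(P[(i+1)%4]-P[i]),np.degrees(np.arctan2(*(P[(i+1)%4]-P[i])[1::-1]))) for i in range(len(P))]
    print(n,c,np.round(e,3).tolist())
show('heater',[(277.4,194),(378.6,182.4),(415.4,244),(293,264)],.08)
show('plR',[(288,207.6),(330,202.4),(347.4,245.4),(298.6,253)],.09)
show('plL',[(339.4,200.4),(384.6,194.6),(405,236),(359,244)],.09)
show('edge',[(157.5,223.2),(169.5,219.8),(179.8,266.5),(166.5,271.2)],.006)
show('stand',[(417.25,179),(438.75,180.6),(440.4,192.25),(418.1,190.6)],.055)
print('red R',wz(cm,320.4,194,.088),'red L',wz(cm,342.2,191.4,.088))
print('styl top',wz(cm,435.2,154,.15),wz(cm,428.8,186.6,.055))
d=np.load('pics/scene0.npy')
for n,u,v in [('plR',316,227),('plL',372,220),('bar',172,261),('rib',165,237),('bottle',394,162),('box',185,285)]: print(n,w(cm,u,v,np.median(d[v-1:v+2,u-1:u+2])))
im=np.load('pics/side0i.npy')
crop(im,225,385,160,285,5,'pics/s1.png')
crop(im,370,440,150,185,11,'pics/s2.png')
crop(im,225,335,275,355,7,'pics/s3.png')
```

```text
heater [0.5763 0.0428 0.08  ] [[0.258, 90.395], [0.229, 0.643], [0.255, -88.199], [0.235, -178.568]]
plR [ 0.6045 -0.0204  0.09  ] [[0.098, 90.666], [0.145, 1.441], [0.1, -88.42], [0.147, -179.11]]
plL [0.6002 0.1054 0.09  ] [[0.111, 91.101], [0.146, -2.64], [0.1, -87.079], [0.149, -178.292]]
edge [ 0.5076 -0.3553  0.006 ] [[0.029, 106.248], [0.175, 14.033], [0.028, -71.952], [0.175, -165.676]]
stand [0.4633 0.3084 0.055 ] [[0.056, 71.367], [0.054, -21.334], [0.056, -108.24], [0.055, 159.118]]
red R [0.4916 0.0123 0.088 ] red L [0.491  0.0663 0.088 ]
styl top [0.4632 0.3076 0.15  ] [0.4682 0.3068 0.055 ]
plR [ 0.6116 -0.0211  0.0919]
plL [0.6108 0.103  0.091 ]
bar [ 0.5676 -0.3394  0.0057]
rib [ 0.5186 -0.3536  0.0361]
bottle [0.3659 0.2461 0.0761]
box [ 0.7062 -0.2846  0.0749]
```

View pics/s1.png

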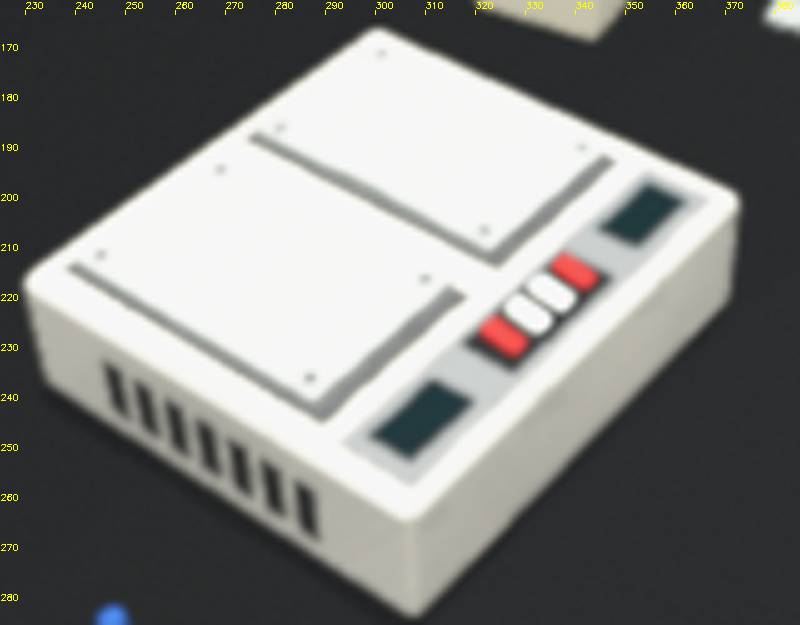

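View pics/s2.png

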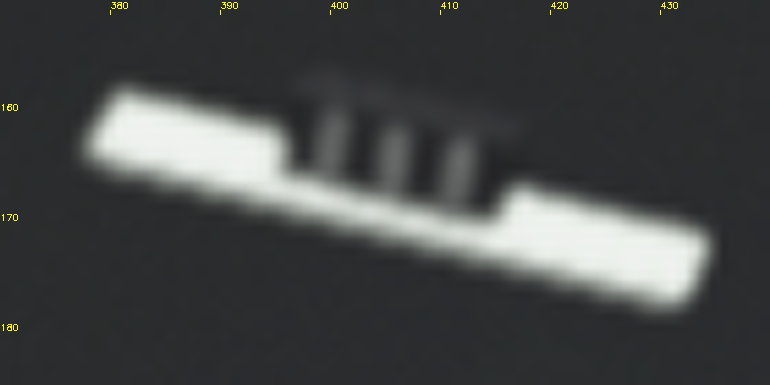

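View pics/s3.png

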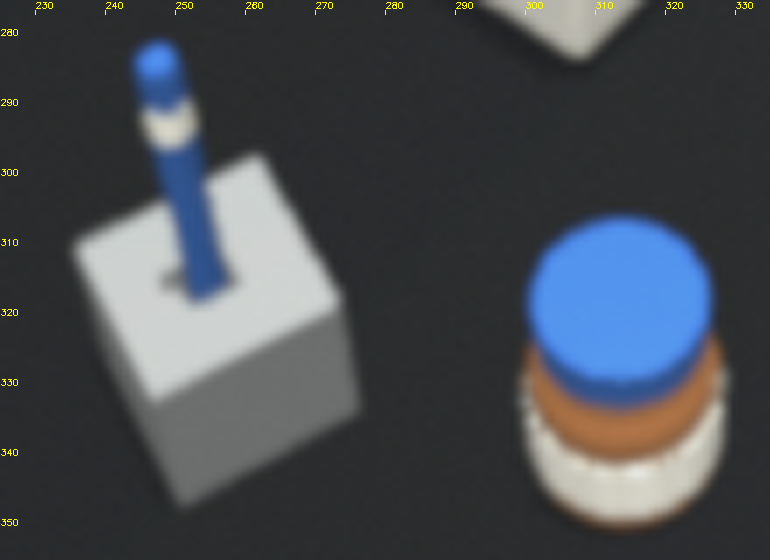

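Run:
```python
from h import *
cm=camera_model('side'); np.set_printoptions(precision=4,suppress=True)
def show(n,pts,h):
    P=np.array([wz(cm,*p,h) for p in pts]);c=P.mean(0)
    e=[(np.linalg.norm(P[(i+1)%4]-P[i]),np.degrees(np.arctan2(*(P[(i+1)%4]-P[i])[1::-1]))) for i in range(len(P))]
    print(n,c,np.round(e,3).tolist())
show('heater',[(300.6,165.6),(373,200),(307,263.6),(230,217)],.08)
show('stand',[(262.1,296.7),(273.9,317.6),(247.1,332.6),(235.7,310.3)],.055)
print('red R',wz(cm,340.2,214.4,.088),'red L',wz(cm,325.8,227.6,.088))
print('styl top',wz(cm,247.2,283.5,.15),wz(cm,254,316,.055))
for cam in ['scene','side']:
  cm=camera_model(cam); d=np.load(f'pics/{cam}0.npy')
  for y0 in (-.02,.104):
    out=[]
    for dx in (-.06,-.03,0,.03,.06):
      zs=[]
      for dy in np.arange(-.03,.031,.006):
       for ex in (-.008,-.004,0,.004,.008):
        u,v=proj(cm,[.602+dx+ex,y0+dy,.09]); u=int(round(u));v=int(round(v))
        zs.append(w(cm,u,v,d[v,u])[2])
      out.append(np.median(zs))
    print(cam,y0,np.array(out))
```

```text
heater [0.5686 0.0424 0.08  ] [[0.238, -179.693], [0.255, 91.014], [0.233, 1.621], [0.26, -87.915]]
stand [0.46   0.3071 0.055 ] [[0.054, 160.024], [0.055, 72.582], [0.055, -18.995], [0.056, -107.941]]
red R [0.4798 0.0128 0.088 ] red L [0.4788 0.068  0.088 ]
styl top [0.4603 0.308  0.15  ] [0.4578 0.3111 0.055 ]
scene -0.02 [0.0898 0.091  0.0917 0.0906 0.0896]
scene 0.104 [0.0901 0.0902 0.0902 0.0903 0.0899]
side -0.02 [0.0909 0.0917 0.0926 0.0914 0.0901]
side 0.104 [0.0906 0.0909 0.0907 0.0909 0.0907]
```

```bash
cat >> h.py <<'E'
def st():
    o=get_obs(); M=R.from_rotvec(o['tool_rot']).as_matrix()
    print('t%.2f'%o['t'],'tcp',np.round(o['tool_pos'],4),'xaxis',np.round(M[:,0],3),'jawyaw %.1f'%np.degrees(np.arctan2(M[1,1],M[0,1])),'F',np.round(o['contact_force'],2),'T',np.round(o['wrist_torque'],2),'op %.4f'%o['opening'],'q',np.round(o['q'],2))
E
python3 - <<'E'
from h import *
st(); print(camera_model('wrist'))
E
```

```text
t0.10 tcp [ 0.2228 -0.5833  0.2302] xaxis [-0.     0.002 -1.   ] jawyaw -69.1 F [-1.19  0.05  1.2 ] T [ 0.   -0.03 -0.01] op 0.0855 q [-1.32  0.05  1.61 -0.    1.48 -0.12]
{'fx': 286.1766386741762, 'fy': 286.1766386741762, 'cx': 319.4251949180366, 'cy': 197.51788483558633, 'xyz': array([ 0.30130355, -0.55261804,  0.37259272]), 'attitude': array([ 2.35462516, -1.62056361, -0.27356334])}
```

```bash
python3 -m crank '[[[0.032,0.025,0,-1.5],[0.064,0.05,0,-3],[0.096,0.075,0,-4.5],[0.128,0.1,0,-6],[0.16,0.125,0,-6.7]]]'
python3 -m crank '[[[0.032,0.025,0,0],[0.064,0.05,0,0],[0.096,0.075,0,0],[0.125,0.103,0,0],[0.125,0.103,0,0]]]'
python3 - <<'E'
from h import *
st(); cm=camera_model('wrist'); print(cm); im,d=get_image('wrist'); cv2.imwrite('pics/w1.png',im[:,:,::-1]); np.save('pics/w1.npy',d)
E
```

```text
t: 0.52
tool_pos: [0.3839, -0.4573, 0.2308]
tool_rot: [2.09, 0.259, -2.091]
contact_force: [-0.1, -0.2, -0.6]
opening: 0.0851
t: 0.93
tool_pos: [0.5119, -0.3507, 0.2306]
tool_rot: [2.089, 0.27, -2.085]
contact_force: [-0.2, -0.1, 0.2]
opening: 0.0854
t0.93 tcp [ 0.5119 -0.3507  0.2306] xaxis [ 0.001  0.003 -1.   ] jawyaw -75.4 F [-0.19 -0.12  0.24] T [-0.02  0.06 -0.02] op 0.0854 q [-0.72  0.04  1.62  0.    1.48  0.59]
{'fx': 286.1766386741762, 'fy': 286.1766386741762, 'cx': 319.4251949180366, 'cy': 197.51788483558633, 'xyz': array([ 0.59294564, -0.32895493,  0.37319347]), 'attitude': array([ 2.27041063, -1.75383814, -0.2950441 ])}
```

View pics/w1.png

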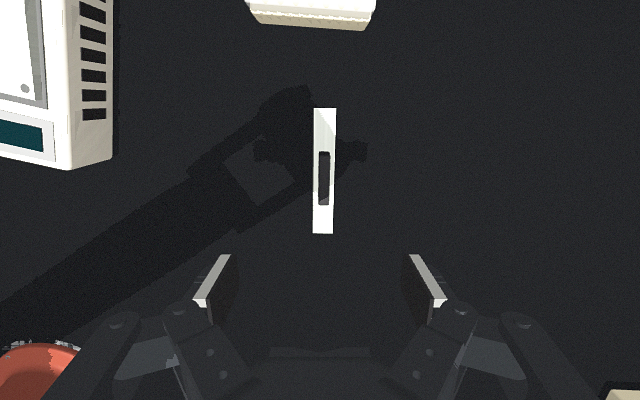

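Run:
```python
from h import *
cm=camera_model('wrist')
im=cv2.imread('pics/w1.png')[:,:,::-1]
crop(im,295,355,95,245,4,'pics/w1c.png')
P=np.array([wz(cm,*p,.006) for p in [(313.3,108),(336,108),(333.7,234),(313,234)]]);print(P,P.mean(0))
P=np.array([wz(cm,*p,.036) for p in [(318.5,152),(329.5,152),(328.5,204.5),(318.5,204.5)]]);print(P,P.mean(0))
```

```text
[[ 0.57923598 -0.32560069  0.006     ]
 [ 0.58619971 -0.3525018   0.006     ]
 [ 0.42106295 -0.39518747  0.006     ]
 [ 0.41367829 -0.36678117  0.006     ]] [ 0.50004423 -0.36001778  0.006     ]
[[ 0.53365934 -0.34408249  0.036     ]
 [ 0.53691734 -0.35665133  0.036     ]
 [ 0.47281714 -0.37272473  0.036     ]
 [ 0.46966167 -0.36057323  0.036     ]] [ 0.50326387 -0.35850794  0.036     ]
```

View pics/w1c.png

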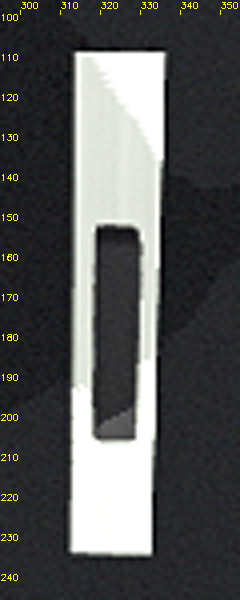

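```bash
python3 -m crank '[[[-0.009,-0.007,-0.04,0],[-0.009,-0.007,-0.08,0],[-0.009,-0.007,-0.12,0],[-0.009,-0.007,-0.16,0],[-0.009,-0.007,-0.19,0]]]'
python3 -m crank '[[[0,0,-0.015,0],[0,0,-0.03,0],[0,0,-0.03,0]]]'
python3 -m crank '[[[0,0,0,0],[0,0,0,0],[0,0,0,0],[0,0,0,0],[0,0,0,0]]]' 0 50
python3 -m crank '[[[0,0,0,0],[0,0,0,0],[0,0,0,0],[0,0,0,0],[0,0,0,0]]]'
python3 - <<'E'
from h import *
st(); cm=camera_model('wrist'); print(cm); im,d=get_image('wrist'); cv2.imwrite('pics/w2.png',im[:,:,::-1]); np.save('pics/w2.npy',d)
E
```

```text
t: 1.4
tool_pos: [0.4963, -0.3624, 0.0372]
tool_rot: [2.088, 0.262, -2.095]
contact_force: [0.1, -0.2, -0.4]
opening: 0.0857
t: 1.65
tool_pos: [0.4954, -0.3615, 0.0067]
tool_rot: [2.087, 0.266, -2.099]
contact_force: [-0.5, -0.3, -0.2]
opening: 0.0856
t: 2.07
tool_pos: [0.4996, -0.3635, 0.0126]
tool_rot: [2.09, 0.258, -2.087]
contact_force: [0.6, -0.3, -0.6]
opening: 0.0257
t: 2.48
tool_pos: [0.4995, -0.3631, 0.0124]
tool_rot: [2.09, 0.26, -2.088]
contact_force: [-1.4, 2.2, 5.5]
opening: 0.0135
t2.48 tcp [ 0.4995 -0.3631  0.0124] xaxis [ 0.001 -0.001 -1.   ] jawyaw -75.8 F [-1.4   2.21  5.51] T [0.32 0.18 0.02] op 0.0135 q [-0.75  0.26  1.77  0.    1.11  0.57]
{'fx': 286.1766386741762, 'fy': 286.1766386741762, 'cx': 319.4251949180366, 'cy': 197.51788483558633, 'xyz': array([ 0.58075984, -0.34140696,  0.15483455]), 'attitude': array([ 2.26226072, -1.76081874, -0.29333664])}
```

View pics/w2.png

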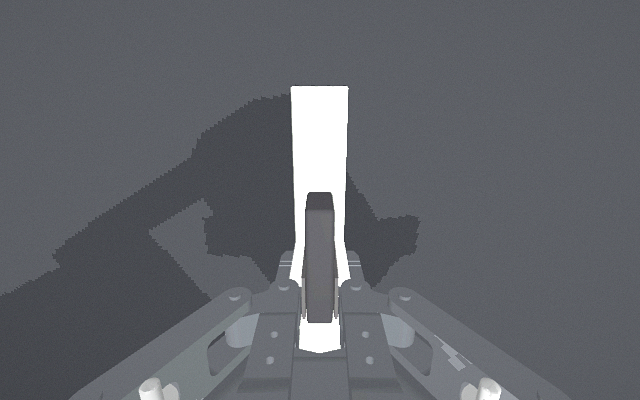

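Run:
```python
from h import *
cm=camera_model('wrist'); st()
P=np.array([wz(cm,*p,.006) for p in [(291,87),(348,87)]]);e=P.mean(0);print(P,np.linalg.norm(P[1]-P[0]))
a=np.radians(14.2);ax=np.array([np.cos(a),np.sin(a),0]); c=e-.085*ax;print('center',c,'offset along',(c-get_obs()['tool_pos'])@ax)
P=np.array([wz(cm,*p,.036) for p in [(307,193),(333,193),(333,322),(305,322)]]);print(P.mean(0),P)
```

```text
t2.53 tcp [ 0.4995 -0.3631  0.0123] xaxis [ 0.001 -0.001 -1.   ] jawyaw -75.8 F [-1.04  2.47  6.09] T [0.37 0.16 0.  ] op 0.0130 q [-0.75  0.26  1.77  0.    1.11  0.57]
[[ 0.58293454 -0.32659924  0.006     ]
 [ 0.58972702 -0.35342722  0.006     ]] 0.027674506237795764
center [ 0.50392793 -0.36086435  0.006     ] offset along 0.004828977958749136
[ 0.50941989 -0.35946987  0.036     ] [[ 0.54198978 -0.34561151  0.036     ]
 [ 0.5447763  -0.35661494  0.036     ]
 [ 0.47722998 -0.37482621  0.036     ]
 [ 0.4736835  -0.36082684  0.036     ]]
```

```bash
python3 -m crank '[[[0,0,0.03,0],[0,0,0.07,0],[0,0,0.11,0],[0,0,0.15,0],[0,0,0.19,0]]]'
python3 -m crank '[[[0,0.04,0.01,-3],[0,0.08,0.02,-6],[0,0.12,0.02,-9],[0,0.16,0.02,-11],[0,0.20,0.02,-13]]]'
python3 -m crank '[[[0,0.04,0,0],[0,0.08,0,0],[0,0.12,0,0],[0,0.14,0,0],[0,0.14,0,0]]]'
python3 - <<'E'
from h import *
st(); cm=camera_model('wrist'); print(cm); im,d=get_image('wrist'); cv2.imwrite('pics/w3.png',im[:,:,::-1]); np.save('pics/w3.npy',d)
E
```

```text
t: 2.95
tool_pos: [0.4982, -0.3622, 0.2015]
tool_rot: [2.088, 0.262, -2.092]
contact_force: [1.1, -1.4, -3.8]
opening: 0.013
t: 3.37
tool_pos: [0.4981, -0.1611, 0.2203]
tool_rot: [2.211, 0.021, -2.213]
contact_force: [0.7, 0.4, -4.5]
opening: 0.0132
t: 3.78
tool_pos: [0.498, -0.0191, 0.2199]
tool_rot: [2.207, 0.031, -2.211]
contact_force: [0.8, -0.1, -3.1]
opening: 0.013
t3.78 tcp [ 0.498  -0.0191  0.2199] xaxis [-0.002  0.002 -1.   ] jawyaw -88.5 F [ 0.8  -0.07 -3.14] T [0.   0.03 0.02] op 0.0130 q [-0.19 -0.25  1.91  0.    1.48  1.36]
{'fx': 286.1766386741762, 'fy': 286.1766386741762, 'cx': 319.4251949180366, 'cy': 197.51788483558633, 'xyz': array([ 0.58212421, -0.01602157,  0.3621689 ]), 'attitude': array([ 2.06749644, -2.01317854, -0.34093995])}
```

View pics/w3.png

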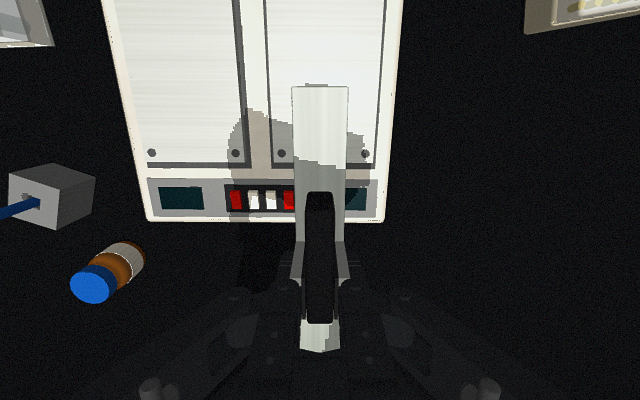

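Run:
```python
from h import *
im=cv2.imread('pics/w3.png')[:,:,::-1]
crop(im,130,310,135,230,4,'pics/w3a.png');crop(im,250,410,70,230,4,'pics/w3b.png')
```

```text
(no output)
```

View pics/w3a.png

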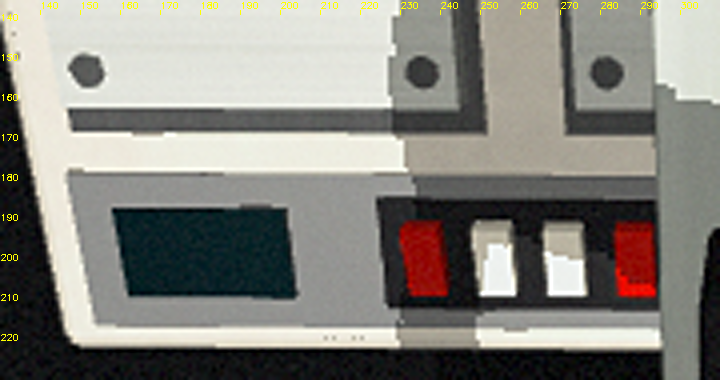

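View pics/w3b.png

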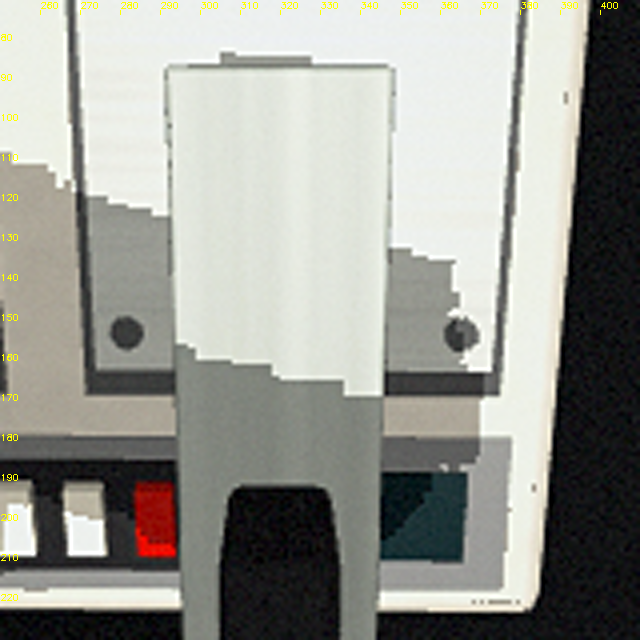

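Run:
```python
from h import *
np.set_printoptions(precision=4,suppress=True)
cm=camera_model('wrist')
for n,p,h in [('pL l',(147.3,162.3),.09),('pL r',(244.5,162.3),.09),('pR l',(273.7,162.3),.089),('pR r',(374,163),.089),('heater nl',(148,221.7),.08),('nr',(384.3,222),.08),('redL',(235.5,199.8),.088),('w1',(254,200),.088),('w2',(271,200),.088),
 ('redL far',(234.5,190.5),.0898),('redL near',(237,209.3),.0862),('sc',(151.7,153),.09),('sc',(235.5,153),.09),('sc',(281.5,153),.0893),('sc',(365,153.5),.0893)]:
    print(n,wz(cm,*p,h))
im,d=get_image('scene'); cv2.imwrite('pics/sc3.png',im[:,:,::-1])
```

```text
pL l [0.5201 0.1472 0.09  ]
pL r [0.5225 0.0533 0.09  ]
pR l [0.5229 0.0253 0.089 ]
pR r [ 0.5247 -0.072   0.089 ]
heater nl [0.4527 0.1637 0.08  ]
nr [ 0.4588 -0.0904  0.08  ]
redL [0.483  0.0653 0.088 ]
w1 [0.4833 0.0465 0.088 ]
w2 [0.4837 0.0292 0.088 ]
redL far [0.4935 0.0651 0.0898]
redL near [0.4719 0.0651 0.0862]
sc [0.5293 0.1415 0.09  ]
sc [0.5313 0.0614 0.09  ]
sc [0.5323 0.0175 0.0893]
sc [ 0.5338 -0.0625  0.0893]
```

```bash
python3 -m crank '[[[0.035,-0.001,-0.01,0],[0.07,-0.002,-0.03,0],[0.097,-0.002,-0.06,0],[0.097,-0.002,-0.095,0],[0.097,-0.002,-0.107,0]]]'
python3 -m crank '[[[0,0,-0.002,0],[0,0,-0.004,0],[0,0,-0.004,0]]]'
python3 -m crank '[[[0,0,-0.002,0],[0,0,-0.002,0],[0,0,-0.002,0]]]'
python3 - <<'E'
from h import *
st(); cm=camera_model('wrist');  im,d=get_image('wrist'); cv2.imwrite('pics/w4.png',im[:,:,::-1])
E
```

```text
t: 4.3
tool_pos: [0.5932, -0.026, 0.1075]
tool_rot: [2.201, 0.023, -2.224]
contact_force: [-3.2, 0.8, -4.3]
opening: 0.0128
t: 4.55
tool_pos: [0.5965, -0.0256, 0.1119]
tool_rot: [2.213, 0.022, -2.209]
contact_force: [0.2, 0.4, -2.6]
opening: 0.0127
t: 4.8
tool_pos: [0.5967, -0.025, 0.1101]
tool_rot: [2.214, 0.023, -2.208]
contact_force: [0.1, 0.2, -3.1]
opening: 0.0133
t4.80 tcp [ 0.5967 -0.025   0.1101] xaxis [ 0.003 -0.    -1.   ] jawyaw -88.8 F [ 0.09  0.21 -3.09] T [ 0.03  0.07 -0.01] op 0.0133 q [-0.17  0.09  1.78 -0.    1.27  1.38]
```

View pics/w4.png

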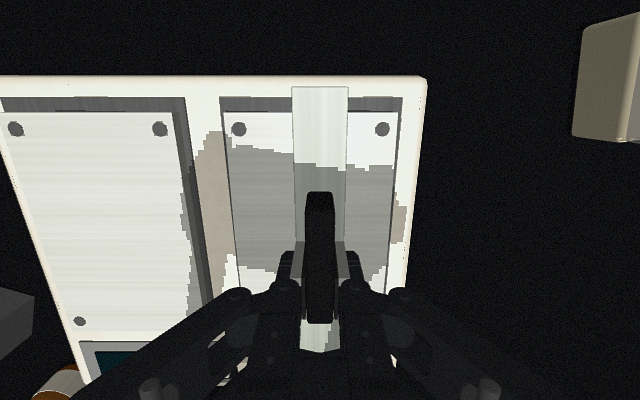

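Run:
```python
from h import *
np.set_printoptions(precision=4,suppress=True)
cm=camera_model('wrist')
for n,p,h in [('bar',(292,87),.105),('bar',(347.7,87),.105),('pR fl',(225,111.5),.089),('pR fr',(398,111.5),.089),('sc',(239,129),.0893),('sc',(382,129),.0893),('L sc',(160,129),.09),('L sc',(16,129),.09)]:
    print(n,wz(cm,*p,h))
```

```text
bar [ 0.6857 -0.0087  0.105 ]
bar [ 0.6863 -0.0354  0.105 ]
pR fl [0.6731 0.0296 0.089 ]
pR fr [ 0.675  -0.0651  0.089 ]
sc [0.6639 0.0225 0.0893]
sc [ 0.6655 -0.0571  0.0893]
L sc [0.663  0.0661 0.09  ]
L sc [0.6613 0.146  0.09  ]
```

```bash
python3 -m crank '[[[-0.001,0.004,-0.001,0],[-0.002,0.004,-0.002,0],[-0.002,0.004,-0.003,0]]]'
python3 -m crank '[[[0,0,-0.001,0],[0,0,-0.002,0],[0,0,-0.002,0]]]'
python3 -m crank '[[[0,0,-0.001,0],[0,0,-0.0015,0],[0,0,-0.0015,0]]]'
```

```text
t: 5.1
tool_pos: [0.5937, -0.0205, 0.1053]
tool_rot: [2.211, 0.024, -2.211]
contact_force: [-0.4, 0.2, -2.7]
opening: 0.0133
t: 5.35
tool_pos: [0.5939, -0.0207, 0.1043]
tool_rot: [2.21, 0.024, -2.212]
contact_force: [-4.9, 1.6, 4.7]
opening: 0.0127
t: 5.6
tool_pos: [0.5939, -0.0207, 0.1042]
tool_rot: [2.21, 0.024, -2.212]
contact_force: [-9.2, 1.6, 11.7]
opening: 0.0132
```

```bash
python3 -m crank '[[[0,0,0.002,0],[0,0,0.002,0],[0,0,0.002,0]]]'
python3 -m crank '[[[0,0,0,0],[0,0,0,0],[0,0,0,0],[0,0,0,0],[0,0,0,0]]]' 0.5
python3 -m crank '[[[0,0,0.03,0],[0,0,0.06,0],[0,0,0.09,0],[-0.02,0,0.12,0],[-0.02,0,0.12,0]]]'
python3 - <<'E'
from h import *
st(); cm=camera_model('wrist');  im,d=get_image('wrist'); cv2.imwrite('pics/w5.png',im[:,:,::-1]);np.save('pics/w5.npy',d)
for n in ['side','scene']:
  im,d=get_image(n); cv2.imwrite(f'pics/{n}5.png',im[:,:,::-1])
E
```

```text
t: 5.85
tool_pos: [0.5946, -0.021, 0.1043]
tool_rot: [2.213, 0.023, -2.209]
contact_force: [-0.2, 1.1, 2.8]
opening: 0.0128
t: 6.27
tool_pos: [0.594, -0.0209, 0.1037]
tool_rot: [2.211, 0.023, -2.211]
contact_force: [0.2, 0.7, 0.2]
opening: 0.0428
t: 6.68
tool_pos: [0.576, -0.0213, 0.232]
tool_rot: [2.222, 0.021, -2.197]
contact_force: [1.2, -0.2, 1.4]
opening: 0.0428
t6.68 tcp [ 0.576  -0.0213  0.232 ] xaxis [ 0.011 -0.002 -1.   ] jawyaw -88.8 F [ 1.24 -0.18  1.4 ] T [ 0.03 -0.01  0.03] op 0.0428 q [-0.17 -0.07  1.73 -0.    1.47  1.38]
```

View pics/w5.png

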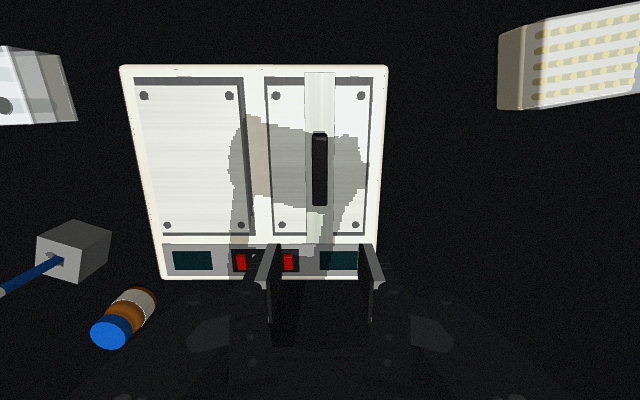

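View pics/side5.png

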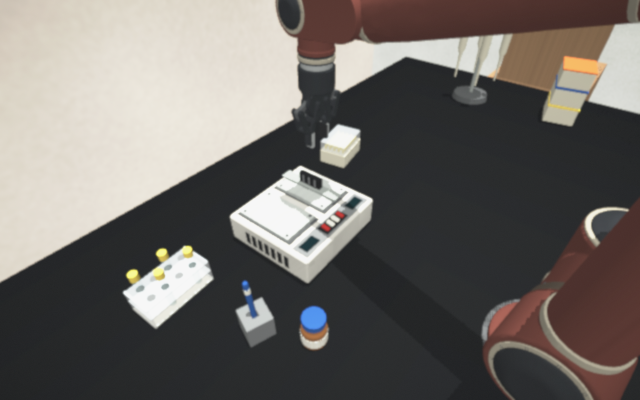

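```bash
python3 -m crank '[[[-0.03,0,0,0],[-0.042,0,0,0],[-0.042,0,-0.03,0],[-0.042,0,-0.06,0],[-0.042,0,-0.09,0]]]' 0 20
python3 - <<'E'
from h import *
st(); cm=camera_model('wrist')
im,d=get_image('wrist'); cv2.imwrite('pics/w6.png',im[:,:,::-1])
E
```

```text
t: 7.25
tool_pos: [0.5311, -0.0207, 0.1311]
tool_rot: [2.209, 0.024, -2.213]
contact_force: [-0.0, 0.5, 0.3]
opening: 0.0002
t7.25 tcp [ 0.5311 -0.0207  0.1311] xaxis [-0.002  0.    -1.   ] jawyaw -88.8 F [-0.01  0.48  0.29] T [ 0.04  0.01 -0.01] op 0.0002 q [-0.18 -0.09  1.92  0.    1.31  1.37]
```

View pics/w6.png

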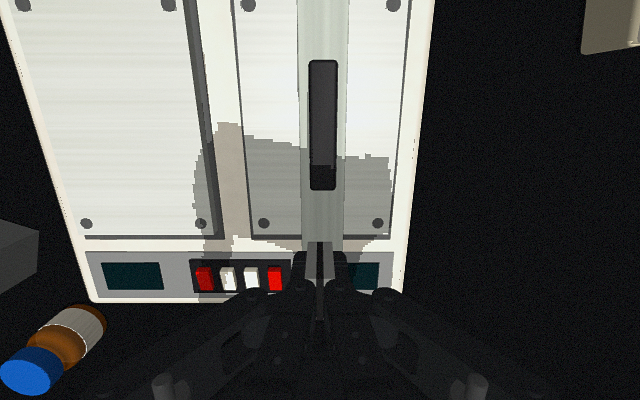

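Run:
```python
from h import *
np.set_printoptions(precision=4,suppress=True)
cm=camera_model('wrist')
P=np.array([wz(cm,*p,.128) for p in [(308.5,61),(336.5,61)]]);print(P)
P=np.array([wz(cm,*p,.128) for p in [(310,165),(336,165)]]);print(P)
for p in [(264,223),(378,223.5),(393,4.5),(248,4.5)]: print(wz(cm,*p,.0893))
```

```text
[[ 0.6259 -0.012   0.128 ]
 [ 0.6262 -0.0241  0.128 ]]
[[ 0.58   -0.013   0.128 ]
 [ 0.5803 -0.0257  0.128 ]]
[0.5303 0.0188 0.0893]
[ 0.5317 -0.0579  0.0893]
[ 0.6575 -0.0544  0.0893]
[0.656  0.0215 0.0893]
```

```bash
python3 -m crank '[[[0.003,0,-0.01,0],[0.003,0,-0.02,0],[0.003,0,-0.026,0],[0.003,0,-0.026,0]]]'
python3 -m crank '[[[0,0,-0.001,0],[0,0,-0.002,0],[0,0,-0.002,0]]]'
```

```text
t: 7.63
tool_pos: [0.5349, -0.0208, 0.1071]
tool_rot: [2.21, 0.023, -2.212]
contact_force: [-0.3, 0.3, 0.5]
opening: -0.0
t: 7.88
tool_pos: [0.5357, -0.0209, 0.1068]
tool_rot: [2.213, 0.023, -2.209]
contact_force: [0.0, -1.0, -0.5]
opening: 0.0004
```

```bash
for i in 1 2; do python3 - <<'E'
from h import *
E
done
python3 -m crank '[[[0,0,-0.001,0],[0,0,-0.002,0],[0,0,-0.002,0]]]'
python3 -m crank '[[[0,0,-0.001,0],[0,0,-0.002,0],[0,0,-0.002,0]]]'
python3 -m crank '[[[0,0,-0.001,0],[0,0,-0.001,0],[0,0,-0.001,0]]]'
python3 -m crank '[[[0,0,-0.001,0],[0,0,-0.001,0],[0,0,-0.001,0]]]'
```

```text
t: 8.13
tool_pos: [0.535, -0.0208, 0.1039]
tool_rot: [2.211, 0.023, -2.211]
contact_force: [-0.7, 0.0, 0.2]
opening: -0.0001
t: 8.38
tool_pos: [0.5348, -0.0208, 0.1015]
tool_rot: [2.21, 0.023, -2.212]
contact_force: [0.3, 0.2, -0.5]
opening: 0.0002
t: 8.63
tool_pos: [0.5349, -0.0208, 0.1007]
tool_rot: [2.211, 0.023, -2.211]
contact_force: [-0.0, -0.0, -0.0]
opening: -0.0003
t: 8.88
tool_pos: [0.5349, -0.0208, 0.0997]
tool_rot: [2.211, 0.023, -2.211]
contact_force: [-0.3, -0.4, -1.0]
opening: -0.0001
```

```bash
python3 -m crank '[[[0,0,-0.001,0],[0,0,-0.001,0],[0,0,-0.001,0]]]'
python3 -m crank '[[[0,0,-0.001,0],[0,0,-0.001,0],[0,0,-0.001,0]]]'
python3 -m crank '[[[0,0,-0.001,0],[0,0,-0.001,0],[0,0,-0.001,0]]]'
python3 -m crank '[[[0,0,-0.001,0],[0,0,-0.001,0],[0,0,-0.001,0]]]'
```

```text
t: 9.13
tool_pos: [0.5349, -0.0208, 0.0987]
tool_rot: [2.211, 0.023, -2.211]
contact_force: [0.1, -0.1, 0.4]
opening: -0.0001
t: 9.38
tool_pos: [0.5349, -0.0209, 0.0977]
tool_rot: [2.211, 0.023, -2.211]
contact_force: [-0.5, -0.3, 0.3]
opening: -0.0
t: 9.63
tool_pos: [0.5349, -0.0208, 0.0967]
tool_rot: [2.211, 0.023, -2.211]
contact_force: [-0.4, -0.0, -0.2]
opening: 0.0001
t: 9.88
tool_pos: [0.5351, -0.0209, 0.0959]
tool_rot: [2.211, 0.023, -2.211]
contact_force: [-0.7, -1.1, 0.1]
opening: 0.0004
```

```bash
python3 -m crank '[[[0,0,-0.001,0],[0,0,-0.001,0],[0,0,-0.001,0]]]'
python3 -m crank '[[[0,0,-0.001,0],[0,0,-0.001,0],[0,0,-0.001,0]]]'
python3 -m crank '[[[0,0,-0.0005,0],[0,0,-0.0005,0],[0,0,-0.0005,0]]]'
python3 - <<'E'
from h import *
st(); cm=camera_model('wrist')
im,d=get_image('wrist'); cv2.imwrite('pics/w7.png',im[:,:,::-1])
im,d=get_image('side'); crop(im,225,385,130,255,5,'pics/s7.png')
E
```

```text
t: 10.13
tool_pos: [0.5351, -0.0209, 0.0957]
tool_rot: [2.211, 0.023, -2.211]
contact_force: [-3.0, 0.7, 4.8]
opening: -0.0
t: 10.38
tool_pos: [0.5352, -0.0209, 0.0956]
tool_rot: [2.211, 0.023, -2.211]
contact_force: [-6.4, 0.8, 10.5]
opening: 0.0001
t: 10.63
tool_pos: [0.5352, -0.0209, 0.0956]
tool_rot: [2.21, 0.023, -2.211]
contact_force: [-6.7, 0.8, 12.9]
opening: 0.0003
t10.63 tcp [ 0.5352 -0.0209  0.0956] xaxis [-0. -0. -1.] jawyaw -88.8 F [-6.71  0.79 12.93] T [0.21 1.11 0.03] op 0.0003 q [-0.18 -0.04  1.94 -0.    1.24  1.37]
```

View pics/w7.png

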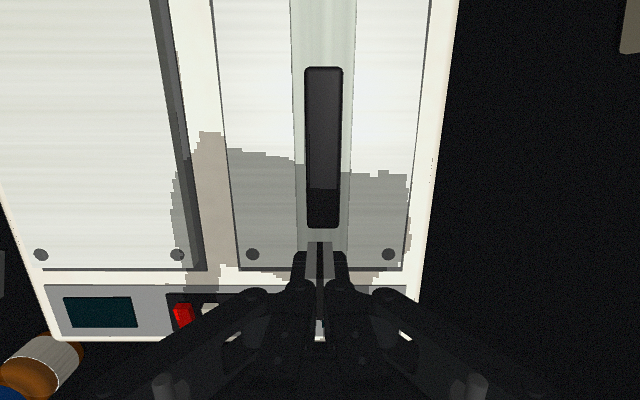

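View pics/s7.png

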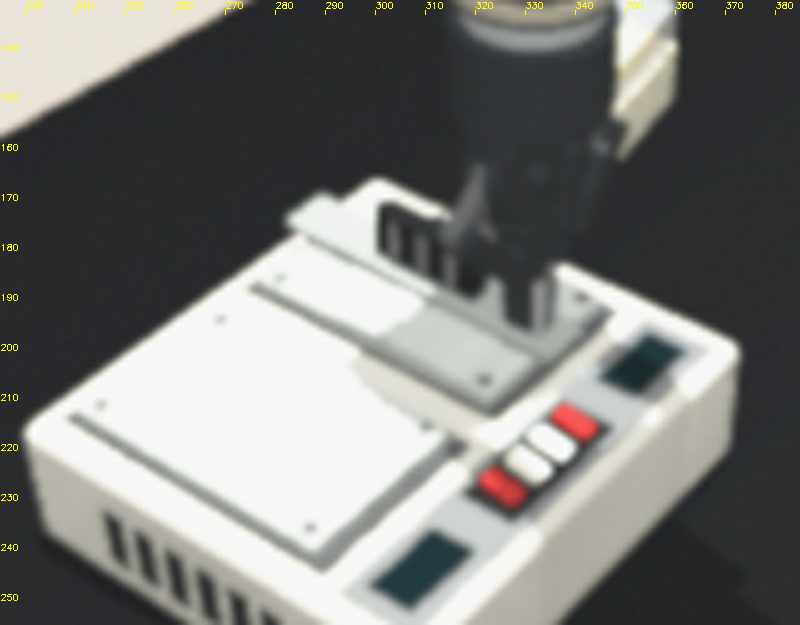

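```bash
python3 -m crank '[[[0,0,0.03,0],[0,0,0.06,0],[0.04,0.001,0.06,0],[0.08,0.002,0.06,0],[0.12,0.003,0.06,0]]]'
python3 -m crank '[[[0.01,0,0,0],[0.01,0,-0.03,0],[0.01,0,-0.045,0],[0.01,0,-0.045,0]]]'
python3 - <<'E'
from h import *
st()
im,d=get_image('side'); crop(im,225,385,130,255,5,'pics/s8.png')
E
```

```text
t: 11.15
tool_pos: [0.6567, -0.0178, 0.155]
tool_rot: [2.214, 0.022, -2.207]
contact_force: [0.1, -0.4, 0.6]
opening: 0.0001
t: 11.48
tool_pos: [0.6612, -0.0173, 0.1021]
tool_rot: [2.2, 0.025, -2.223]
contact_force: [-1.1, 0.2, -1.2]
opening: 0.0
t11.48 tcp [ 0.6612 -0.0173  0.1021] xaxis [-0.01   0.001 -1.   ] jawyaw -88.8 F [-1.08  0.15 -1.19] T [-0.03  0.01  0.02] op 0.0000 q [-0.14  0.25  1.62 -0.    1.28  1.41]
```

View pics/s8.png

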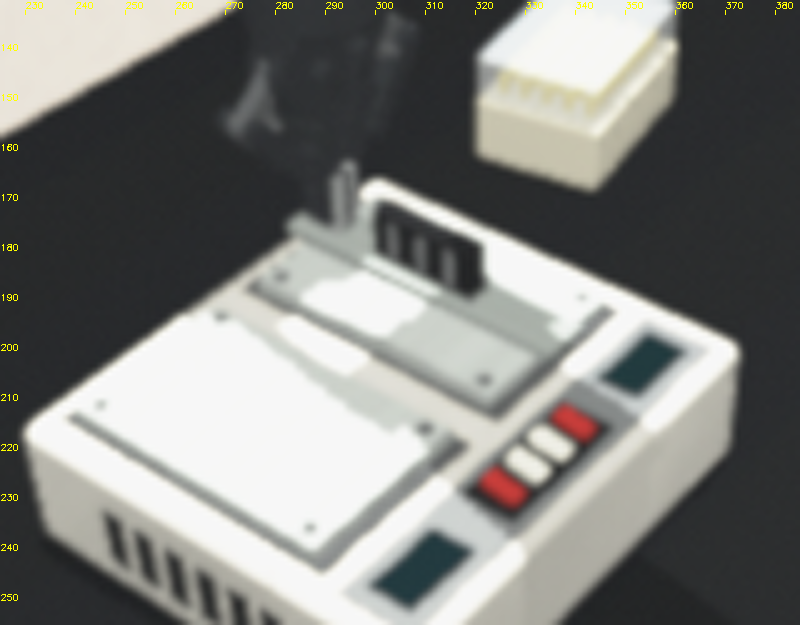

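```bash
python3 -m crank '[[[0,0,0,0],[0,0,0,0]]]'
python3 -m crank '[[[0,0,-0.002,0],[0,0,-0.002,0],[0,0,-0.002,0]]]'
python3 -m crank '[[[0,0,-0.002,0],[0,0,-0.002,0],[0,0,-0.002,0]]]'
python3 -m crank '[[[0,0,-0.001,0],[0,0,-0.001,0],[0,0,-0.001,0]]]'
python3 -m crank '[[[0,0,-0.001,0],[0,0,-0.001,0],[0,0,-0.001,0]]]'
python3 -m crank '[[[0,0,-0.001,0],[0,0,-0.001,0],[0,0,-0.001,0]]]'
```

```text
t: 11.7
tool_pos: [0.6653, -0.0179, 0.1097]
tool_rot: [2.213, 0.023, -2.209]
contact_force: [-0.4, 0.7, 1.5]
opening: 0.0002
t: 11.95
tool_pos: [0.6652, -0.0179, 0.1072]
tool_rot: [2.212, 0.023, -2.209]
contact_force: [-0.5, 0.0, 0.6]
opening: 0.0
t: 12.2
tool_pos: [0.6649, -0.0178, 0.1042]
tool_rot: [2.211, 0.023, -2.211]
contact_force: [-0.6, 0.6, -0.3]
opening: 0.0001
t: 12.45
tool_pos: [0.6649, -0.0178, 0.1032]
tool_rot: [2.211, 0.023, -2.211]
contact_force: [-0.4, -0.3, -1.0]
opening: -0.0002
t: 12.7
tool_pos: [0.6649, -0.0179, 0.1021]
tool_rot: [2.211, 0.023, -2.211]
contact_force: [0.5, 1.0, -0.0]
opening: 0.0001
t: 12.95
tool_pos: [0.6649, -0.0179, 0.1012]
tool_rot: [2.211, 0.023, -2.211]
contact_force: [-0.4, 0.4, 0.2]
opening: -0.0004
```

```bash
python3 - <<'E'
from h import *
im,d=get_image('side'); np.save('pics/a.npy',im)
E
python3 -m crank '[[[0,0,-0.001,0],[0,0,-0.001,0],[0,0,-0.001,0]]]'
python3 -m crank '[[[0,0,-0.001,0],[0,0,-0.001,0],[0,0,-0.001,0]]]'
python3 -m crank '[[[0,0,-0.001,0],[0,0,-0.001,0],[0,0,-0.001,0]]]'
python3 -m crank '[[[0,0,-0.001,0],[0,0,-0.001,0],[0,0,-0.001,0]]]'
python3 -m crank '[[[0,0,-0.001,0],[0,0,-0.001,0],[0,0,-0.001,0]]]'
python3 -m crank '[[[0,0,-0.001,0],[0,0,-0.001,0],[0,0,-0.001,0]]]'
python3 -m crank '[[[0,0,-0.001,0],[0,0,-0.001,0],[0,0,-0.001,0]]]'
python3 - <<'E'
from h import *
im,d=get_image('side'); np.save('pics/b.npy',im)
a=np.load('pics/a.npy')
f=lambda i:cv2.resize(i[155:225,270:365,::-1],None,fx=8,fy=4.2,interpolation=cv2.INTER_CUBIC)
cv2.imwrite('pics/ab.png',np.vstack([f(a),f(im)]))
E
```

```text
t: 13.25
tool_pos: [0.6649, -0.0179, 0.1002]
tool_rot: [2.211, 0.023, -2.211]
contact_force: [-0.6, -0.6, 0.2]
opening: 0.0
t: 13.5
tool_pos: [0.6649, -0.0178, 0.0992]
tool_rot: [2.211, 0.023, -2.211]
contact_force: [-0.1, -1.0, 0.1]
opening: 0.0002
t: 13.75
tool_pos: [0.6649, -0.0179, 0.0982]
tool_rot: [2.211, 0.023, -2.211]
contact_force: [-1.0, 0.4, -0.2]
opening: 0.0
t: 14.0
tool_pos: [0.6649, -0.0179, 0.0972]
tool_rot: [2.211, 0.023, -2.211]
contact_force: [1.7, 0.1, -0.2]
opening: 0.0003
t: 14.25
tool_pos: [0.6649, -0.0178, 0.0962]
tool_rot: [2.211, 0.023, -2.211]
contact_force: [0.8, -0.0, 0.7]
opening: 0.0
t: 14.5
tool_pos: [0.6651, -0.0179, 0.0957]
tool_rot: [2.211, 0.023, -2.21]
contact_force: [-1.1, 0.5, 2.0]
opening: 0.0001
t: 14.75
tool_pos: [0.6652, -0.0179, 0.0956]
tool_rot: [2.211, 0.023, -2.211]
contact_force: [-3.2, -0.6, 5.1]
opening: -0.0001
```

View pics/ab.png

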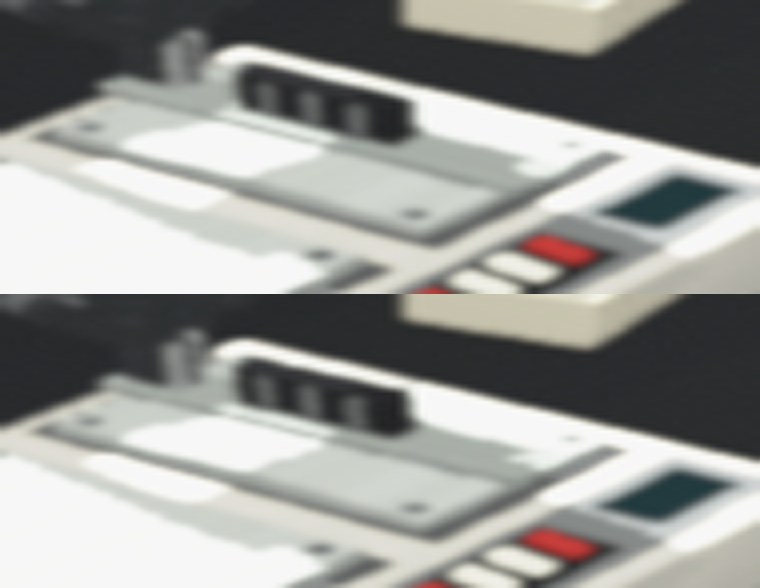

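```bash
python3 -m crank '[[[0,0,-0.001,0],[0,0,-0.001,0],[0,0,-0.001,0]]]'
python3 - <<'E'
from h import *
im,d=get_image('side'); crop(im,225,385,130,255,5,'pics/s9.png')
a=cv2.imread('pics/s7.png')[180:330,250:450];b=cv2.imread('pics/s9.png')[180:330,250:450]
cv2.imwrite('pics/nf.png',cv2.resize(np.vstack([a,b]),None,fx=2,fy=2))
E
```

```text
t: 15.05
tool_pos: [0.6652, -0.0179, 0.0955]
tool_rot: [2.211, 0.023, -2.211]
contact_force: [-5.3, 0.5, 9.8]
opening: 0.0003
```

View pics/nf.png

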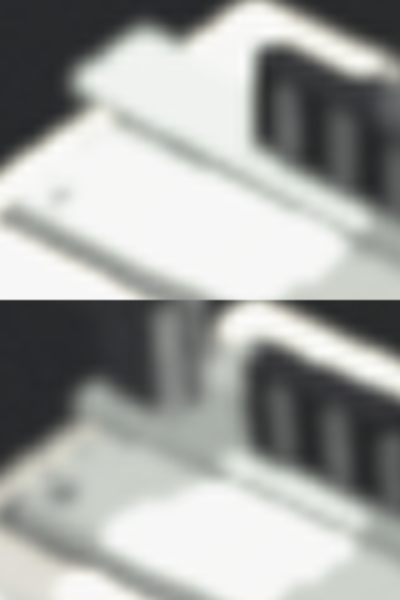

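Pressing near and then far moved the far end by about 2 px in the side view (roughly 4–5 mm). Both ends bottomed at TCP z = 0.0956, so the bar rocks on the right plate. I'll get the stylus next.

```bash
python3 -m crank '[[[0,0,0.04,0],[0,0,0.08,0],[0,0,0.12,0],[-0.025,0.03,0.145,0],[-0.05,0.06,0.15,0]]]' 0.5
python3 -m crank '[[[-0.025,0.03,0,0],[-0.05,0.06,0,0],[-0.075,0.09,0,0],[-0.10,0.12,0,0],[-0.125,0.15,0,0]]]'
python3 -m crank '[[[-0.02,0.03,0,0],[-0.04,0.06,0,0],[-0.06,0.09,0,0],[-0.06,0.09,0,0],[-0.06,0.09,0,0]]]'
python3 - <<'E'
from h import *
st(); cm=camera_model('wrist'); print(cm)
im,d=get_image('wrist'); cv2.imwrite('pics/w10.png',im[:,:,::-1])
E
```

```text
t: 15.52
tool_pos: [0.6191, 0.0395, 0.2494]
tool_rot: [2.224, 0.018, -2.201]
contact_force: [0.4, 1.0, 1.0]
opening: 0.0428
t: 15.93
tool_pos: [0.4898, 0.1917, 0.2427]
tool_rot: [2.211, 0.023, -2.211]
contact_force: [0.0, 0.5, -0.7]
opening: 0.0428
t: 16.35
tool_pos: [0.4303, 0.2817, 0.2428]
tool_rot: [2.209, 0.027, -2.209]
contact_force: [0.1, -0.6, -0.0]
opening: 0.0425
t16.35 tcp [0.4303 0.2817 0.2428] xaxis [ 0. -0. -1.] jawyaw -88.6 F [ 0.13 -0.57 -0.02] T [ 0.02 -0.1   0.02] op 0.0425 q [ 0.44 -0.22  1.85 -0.    1.51  1.98]
{'fx': 286.1766386741762, 'fy': 286.1766386741762, 'cx': 319.4251949180366, 'cy': 197.51788483558633, 'xyz': array([0.51412352, 0.28489839, 0.3852106 ]), 'attitude': array([ 2.06592941, -2.01573118, -0.3371397 ])}
```

View pics/w10.png

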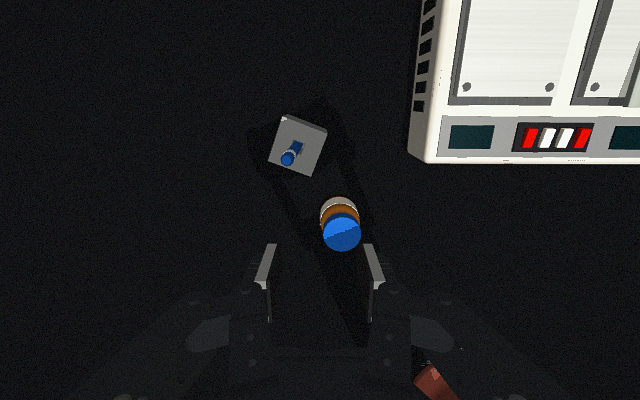

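Run:
```python
from h import *
im=cv2.imread('pics/w10.png')[:,:,::-1]; crop(im,255,345,100,185,8,'pics/w10c.png')
```

```text
(no output)
```

View pics/w10c.png

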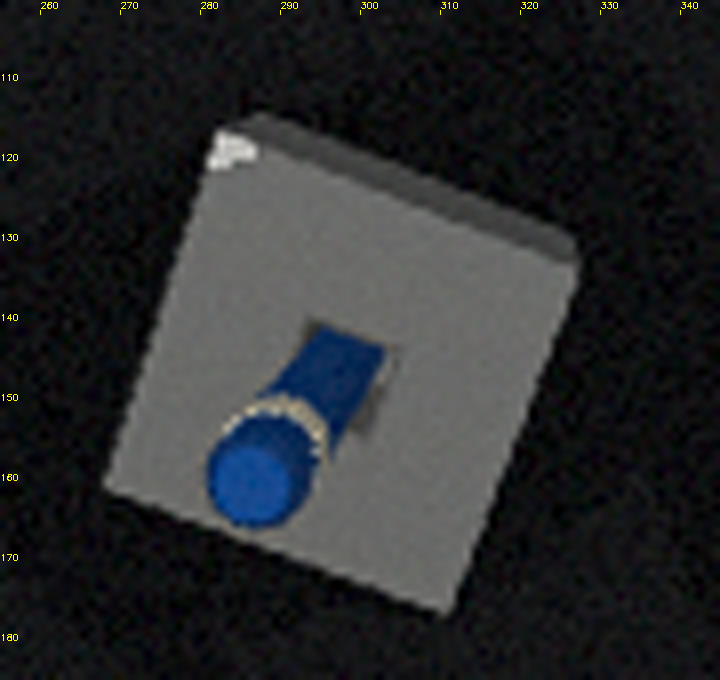

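Run:
```python
from h import *
cm=camera_model('wrist')
print(wz(cm,286.9,160.2,.15), wz(cm,298,145.8,.055))
P=np.array([wz(cm,255+a/8,100+b/8,.055) for a,b in [(215,130),(578,270),(448,612),(105,487)]]);print(P,P.mean(0))
s=camera_model('scene');im,d=get_image('scene')
for u,v in [(470,217),(497,212),(521,220),(494,225)]: print('tube',wz(s,u,v,.108))
```

```text
[0.46635995 0.30992615 0.15      ] [0.4638001  0.30747628 0.055     ]
[[0.49610882 0.32533575 0.055     ]
 [0.47814364 0.27431032 0.055     ]
 [0.42776944 0.29207928 0.055     ]
 [0.44547104 0.34241657 0.055     ]] [0.46187324 0.30853548 0.055     ]
tube [0.65921044 0.30292297 0.108     ]
tube [0.65456635 0.36890176 0.108     ]
tube [0.68831753 0.40312612 0.108     ]
tube [0.69228462 0.3383387  0.108     ]
```

```bash
python3 -m crank '[[[0.018,0.013,0,0],[0.035,0.027,0,0],[0.035,0.027,0,0],[0.035,0.027,-0.03,0],[0.035,0.027,-0.06,0]]]'
python3 -m crank '[[[0,0,-0.03,0],[0,0,-0.06,0],[0,0,-0.09,0],[0,0,-0.098,0],[0,0,-0.098,0]]]'
python3 - <<'E'
from h import *
st()
im,d=get_image('wrist'); cv2.imwrite('pics/w11.png',im[:,:,::-1])
im,d=get_image('side'); crop(im,205,345,225,345,5,'pics/s11.png')
E
```

```text
t: 16.87
tool_pos: [0.4688, 0.3071, 0.1847]
tool_rot: [2.218, 0.023, -2.208]
contact_force: [-0.3, -0.7, -1.0]
opening: 0.0426
t: 17.28
tool_pos: [0.4645, 0.3054, 0.0816]
tool_rot: [2.203, 0.018, -2.217]
contact_force: [-0.4, 0.7, 0.2]
opening: 0.043
t17.28 tcp [0.4645 0.3054 0.0816] xaxis [-0.006 -0.003 -1.   ] jawyaw -88.9 F [-0.41  0.69  0.19] T [0.05 0.02 0.  ] op 0.0430 q [ 0.45  0.04  1.89 -0.    1.22  2.  ]
```

View pics/w11.png

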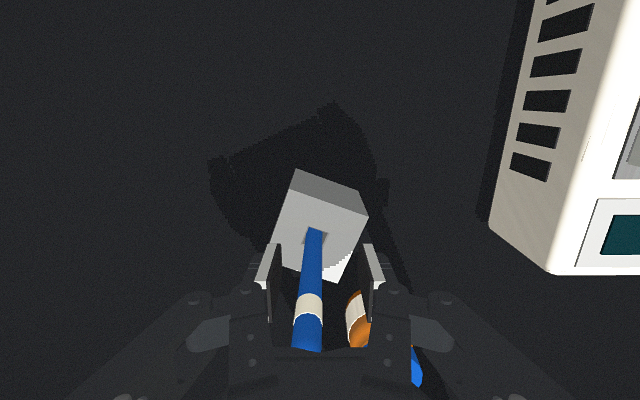

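View pics/s11.png

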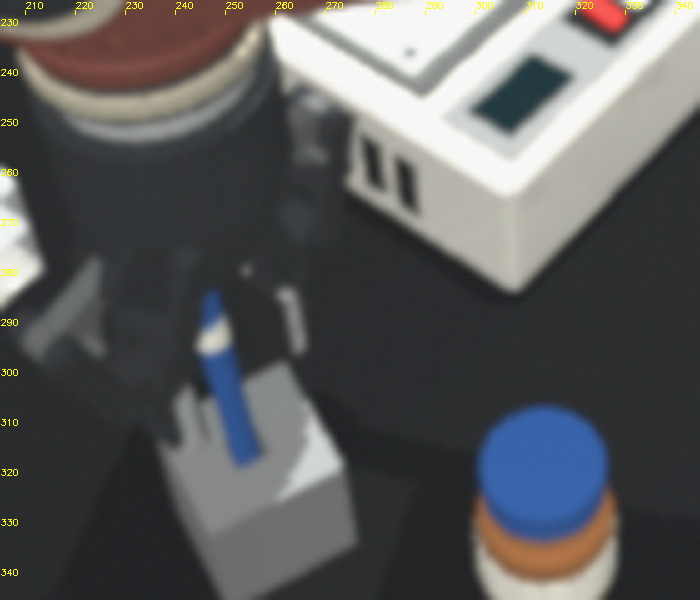

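```bash
python3 -m crank '[[[0,0.0035,0.006,0],[0,0.0035,0.006,0],[0,0.0035,0.006,0]]]'
python3 -m crank '[[[0,0,0,0],[0,0,0,0],[0,0,0,0],[0,0,0,0],[0,0,0,0]]]' 0 35
python3 -m crank '[[[0,0,0,0],[0,0,0,0],[0,0,0,0]]]'
python3 - <<'E'
from h import *
st()
im,d=get_image('wrist'); cv2.imwrite('pics/w12.png',im[:,:,::-1])
E
```

```text
t: 17.63
tool_pos: [0.468, 0.3121, 0.094]
tool_rot: [2.217, 0.026, -2.207]
contact_force: [-0.2, -0.6, 0.0]
opening: 0.043
t: 18.05
tool_pos: [0.4664, 0.3104, 0.0913]
tool_rot: [2.21, 0.021, -2.21]
contact_force: [-0.9, -4.4, 3.5]
opening: 0.0101
t: 18.3
tool_pos: [0.4665, 0.3106, 0.0913]
tool_rot: [2.21, 0.022, -2.21]
contact_force: [-1.1, -6.2, 5.0]
opening: 0.0103
t18.30 tcp [0.4665 0.3106 0.0913] xaxis [ 0.    -0.001 -1.   ] jawyaw -88.8 F [-1.1  -6.18  5.  ] T [-1.15  0.13  0.01] op 0.0103 q [ 0.46  0.03  1.88 -0.    1.23  2.01]
```

View pics/w12.png

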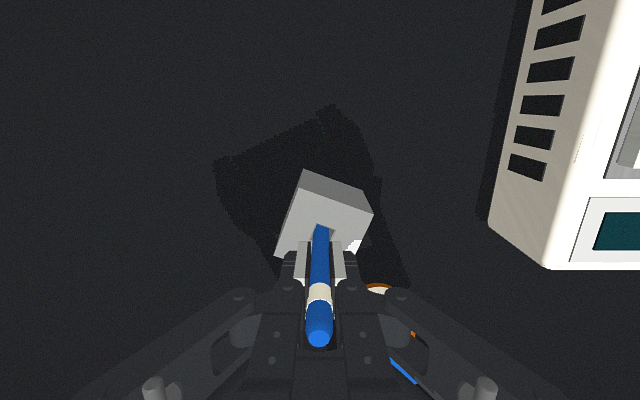

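```bash
python3 -m crank '[[[0,-0.002,0,0],[0,-0.002,0,0],[0,-0.002,0,0]]]'
python3 -m crank '[[[0,0,0.02,0],[0,0,0.05,0],[0,0,0.09,0],[0,0,0.12,0],[0,0,0.12,0]]]'
python3 -m crank '[[[0,0,0.02,0],[0,0,0.02,0],[0,0,0.02,0]]]'
python3 - <<'E'
from h import *
st()
im,d=get_image('wrist'); cv2.imwrite('pics/w13.png',im[:,:,::-1])
im,d=get_image('side'); crop(im,205,345,205,325,5,'pics/s13.png'); cv2.imwrite('pics/side13.png',im[:,:,::-1])
im,d=get_image('scene'); crop(im,370,490,100,200,6,'pics/sc13.png')
E
```

```text
t: 18.6
tool_pos: [0.4664, 0.3097, 0.0913]
tool_rot: [2.212, 0.025, -2.211]
contact_force: [-0.4, -0.2, 3.4]
opening: 0.0099
t: 19.02
tool_pos: [0.4694, 0.3114, 0.2188]
tool_rot: [2.227, 0.031, -2.202]
contact_force: [1.7, 0.8, 0.8]
opening: 0.0099
t: 19.27
tool_pos: [0.4664, 0.3096, 0.2309]
tool_rot: [2.213, 0.025, -2.21]
contact_force: [0.4, -0.1, -0.9]
opening: 0.01
t19.27 tcp [0.4664 0.3096 0.2309] xaxis [ 0.001  0.001 -1.   ] jawyaw -88.8 F [ 0.41 -0.14 -0.85] T [-0.    0.03  0.02] op 0.0100 q [ 0.45 -0.1   1.77  0.    1.48  2.  ]
```

View pics/s13.png

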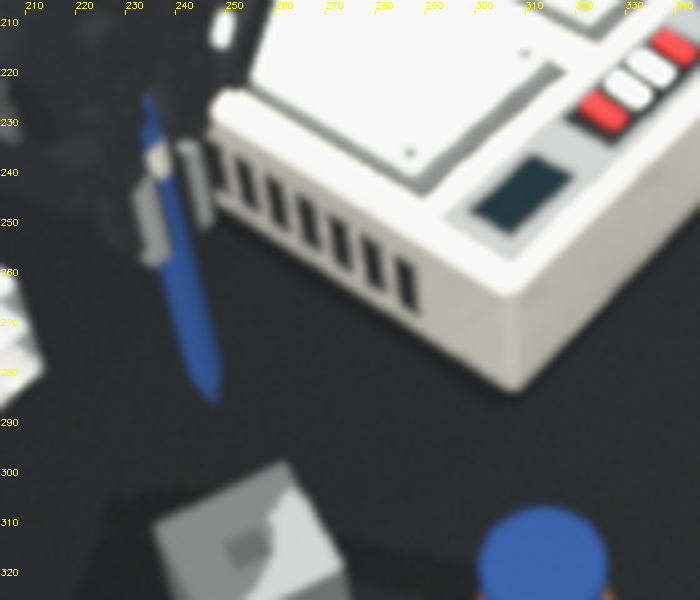

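View pics/sc13.png

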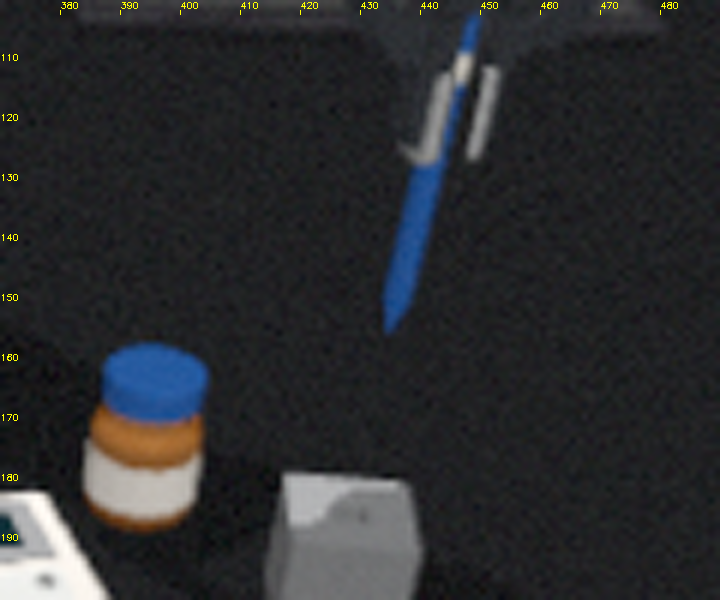

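View pics/w13.png

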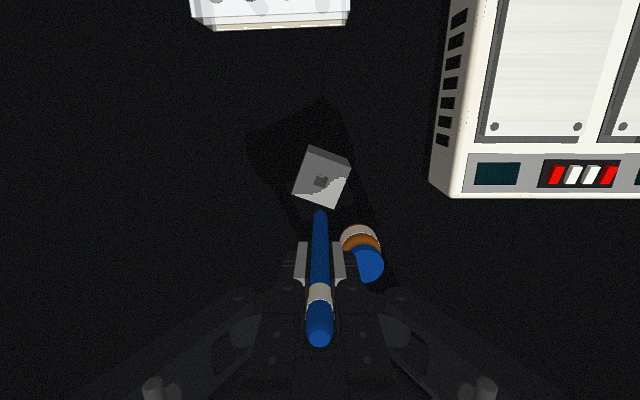

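```bash
cat >> h.py <<'E'
def tri(obs):
    A=[];b=[]
    for cm,u,v in obs:
        r=R.from_rotvec(cm['attitude']).apply([(u-cm['cx'])/cm['fx'],(v-cm['cy'])/cm['fy'],1]);r/=np.linalg.norm(r)
        M=np.eye(3)-np.outer(r,r);A.append(M);b.append(M@cm['xyz'])
    A=np.vstack(A);b=np.hstack(b);x=np.linalg.lstsq(A,b,rcond=None)[0];return x,np.round(A@x-b,4)
E
python3 - <<'E'
from h import *
W,S,C=[camera_model(n) for n in('wrist','side','scene')]
print(tri([(W,320.5,210),(S,248,285.4),(C,434.5,155)]))
for z in (.148,.150,.152): print(wz(W,320.5,210,z),wz(S,248,285.4,z),wz(C,434.5,155,z))
E
```

```text
(array([0.45978524, 0.30845222, 0.14500111]), array([-0.0004, -0.0007,  0.0002,  0.0003,  0.0006, -0.0001,  0.0001,
        0.    , -0.0001]))
[0.46140613 0.30914624 0.148     ] [0.45755387 0.30905608 0.148     ] [0.46428245 0.30566603 0.148     ]
[0.46219845 0.30917076 0.15      ] [0.4562296  0.30988509 0.15      ] [0.46743378 0.30377852 0.15      ]
[0.46299078 0.30919528 0.152     ] [0.45490534 0.3107141  0.152     ] [0.47058511 0.30189101 0.152     ]
```

Run:
```python
from h import *
W,S,C=[camera_model(n) for n in('wrist','side','scene')]
print(tri([(S,340.2,214.4),(C,320.4,194)]),tri([(W,609,176),(S,340.2,214.4),(C,320.4,194)]))
print(wz(W,609,176,.088),wz(W,555.5,175,.088))
im=cv2.imread('pics/w13.png')[:,:,::-1]; crop(im,530,640,150,210,7,'pics/w13c.png')
```

```text
(array([0.48309633, 0.0118211 , 0.08358135]), array([ 0.0012,  0.002 , -0.001 , -0.0012, -0.002 ,  0.001 ])) (array([0.48181181, 0.01201719, 0.08403119]), array([ 0.0015,  0.0003, -0.0007,  0.0003,  0.0016, -0.0012, -0.0018,
       -0.0019,  0.0019]))
[0.48107038 0.01512606 0.088     ] [0.48096842 0.06996839 0.088     ]
```

View pics/w13c.png

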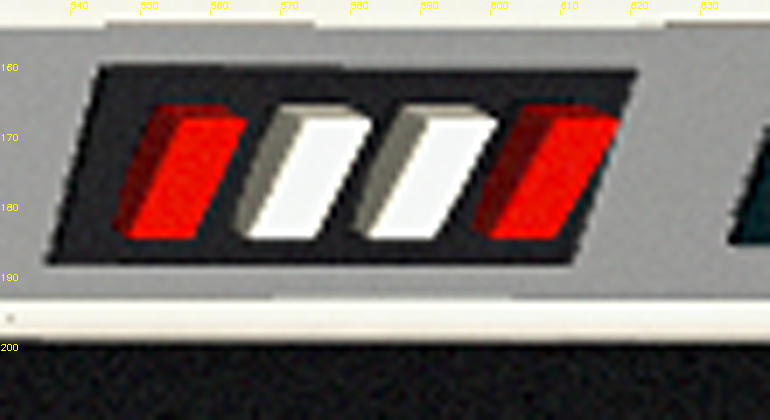

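```bash
python3 -m crank '[[[0.005,-0.038,0,0],[0.01,-0.076,0,0],[0.015,-0.114,0,0],[0.02,-0.152,0,0],[0.025,-0.19,0,0]]]'
python3 -m crank '[[[0.002,-0.038,0,0],[0.004,-0.076,0,0],[0.0045,-0.1065,0,0],[0.0045,-0.1065,-0.02,0],[0.0045,-0.1065,-0.04,0]]]'
python3 -m crank '[[[0,0,0,0],[0,0,0,0],[0,0,0,0]]]'
python3 - <<'E'
from h import *
st()
im,d=get_image('wrist'); cv2.imwrite('pics/w14.png',im[:,:,::-1])
im,d=get_image('side'); crop(im,280,400,150,250,6,'pics/s14.png')
im,d=get_image('scene'); crop(im,280,380,130,230,6,'pics/sc14.png')
E
```

```text
t: 19.83
tool_pos: [0.4905, 0.1176, 0.2293]
tool_rot: [2.208, 0.024, -2.213]
contact_force: [0.8, -0.9, -0.6]
opening: 0.0099
t: 20.25
tool_pos: [0.4962, 0.0107, 0.1906]
tool_rot: [2.215, 0.019, -2.211]
contact_force: [0.4, -0.1, -0.2]
opening: 0.0099
t: 20.5
tool_pos: [0.4958, 0.0129, 0.1911]
tool_rot: [2.21, 0.024, -2.211]
contact_force: [0.7, 0.3, -0.5]
opening: 0.0098
t20.50 tcp [0.4958 0.0129 0.1911] xaxis [-0.  0. -1.] jawyaw -88.8 F [ 0.66  0.27 -0.53] T [ 0.01 -0.04  0.02] op 0.0098 q [-0.12 -0.24  1.95  0.    1.43  1.43]
```

View pics/s14.png

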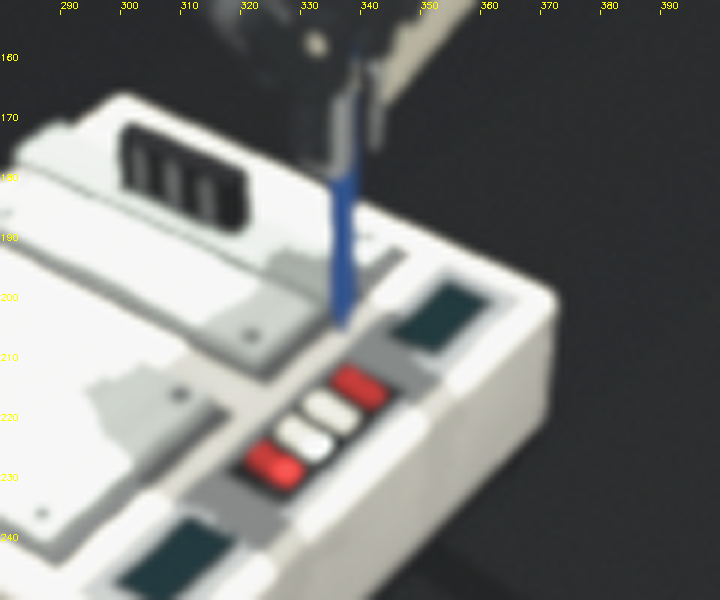

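View pics/sc14.png

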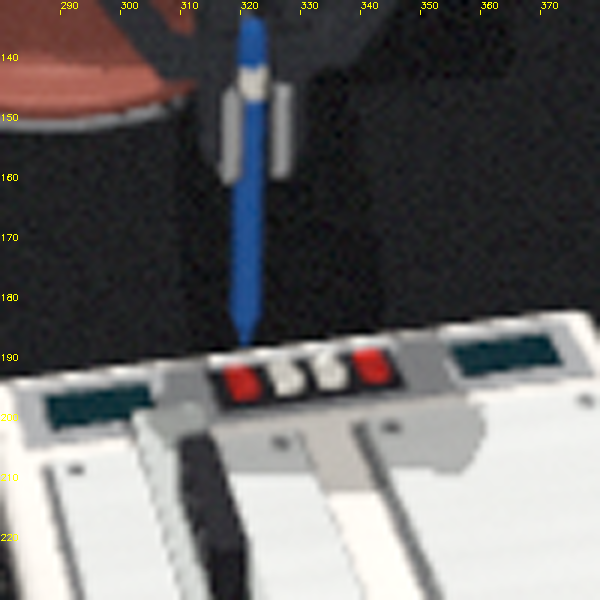

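View pics/w14.png

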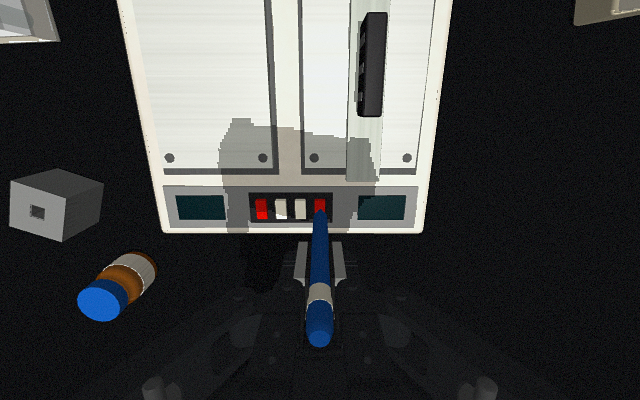

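Run:
```python
from h import *
W,S,C=[camera_model(n) for n in('wrist','side','scene')]
a=tri([(W,319.5,210.5),(S,337,204.5),(C,320.7,187.2)]);b=tri([(W,320,208.5),(S,340,214.7),(C,320.5,193.8)]);print(a,b,a[0]-b[0])
a=tri([(S,337,204.5),(C,320.7,187.2)]);b=tri([(S,340,214.7),(C,320.5,193.8)]);print(a,b,a[0]-b[0])
im=cv2.imread('pics/w14.png')[:,:,::-1]; crop(im,240,350,180,240,7,'pics/w14c.png')
```

```text
(array([0.49197174, 0.01251583, 0.10992814]), array([ 0.0002, -0.0016, -0.0001,  0.0007,  0.0017, -0.0011, -0.0009,
       -0.0002,  0.0012])) (array([0.48298027, 0.01281453, 0.08357239]), array([-0.0004, -0.0006,  0.0002,  0.0013,  0.002 , -0.0009, -0.0009,
       -0.0013,  0.0008])) [ 0.00899147 -0.0002987   0.02635575]
(array([0.49249771, 0.01136247, 0.10966565]), array([ 0.0007,  0.0012, -0.0007, -0.0007, -0.0012,  0.0007])) (array([0.48275163, 0.01248942, 0.08358797]), array([ 0.001 ,  0.0017, -0.0009, -0.001 , -0.0017,  0.0009])) [ 0.00974608 -0.00112695  0.02607768]
```

View pics/w14c.png

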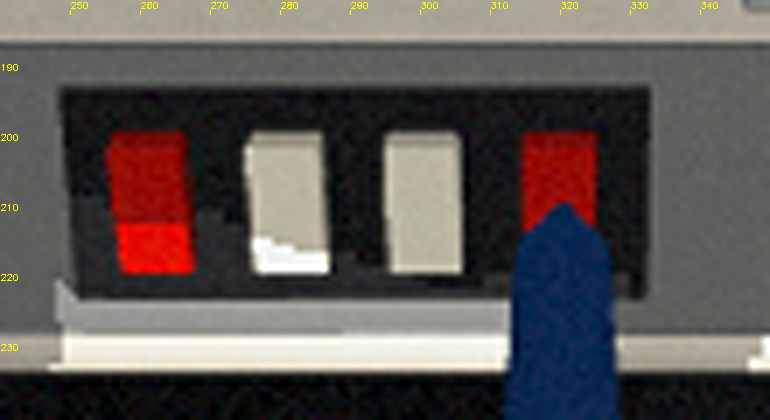

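```bash
python3 -m crank '[[[-0.002,0,-0.008,0],[-0.002,0,-0.014,0],[-0.002,0,-0.014,0],[-0.002,0,-0.014,0]]]'
python3 - <<'E'
from h import *
st()
im,d=get_image('wrist'); crop(im,240,350,180,240,7,'pics/w15.png')
im,d=get_image('side'); crop(im,280,400,150,250,6,'pics/s15.png')
im,d=get_image('scene'); crop(im,280,380,130,230,6,'pics/sc15.png')
E
```

```text
t: 20.98
tool_pos: [0.4932, 0.0128, 0.1761]
tool_rot: [2.209, 0.024, -2.213]
contact_force: [0.0, -0.4, -0.5]
opening: 0.0101
t20.98 tcp [0.4932 0.0128 0.1761] xaxis [-0.002  0.    -1.   ] jawyaw -88.8 F [ 0.05 -0.42 -0.46] T [-0.01  0.01  0.05] op 0.0101 q [-0.13 -0.23  1.97  0.    1.4   1.42]
```

View pics/w15.png

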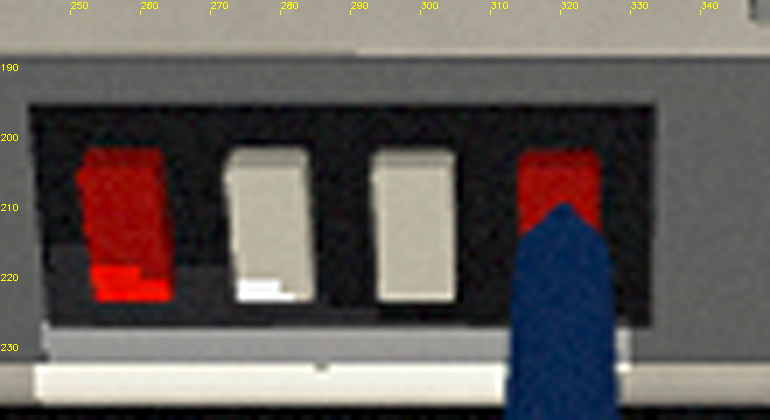

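View pics/s15.png

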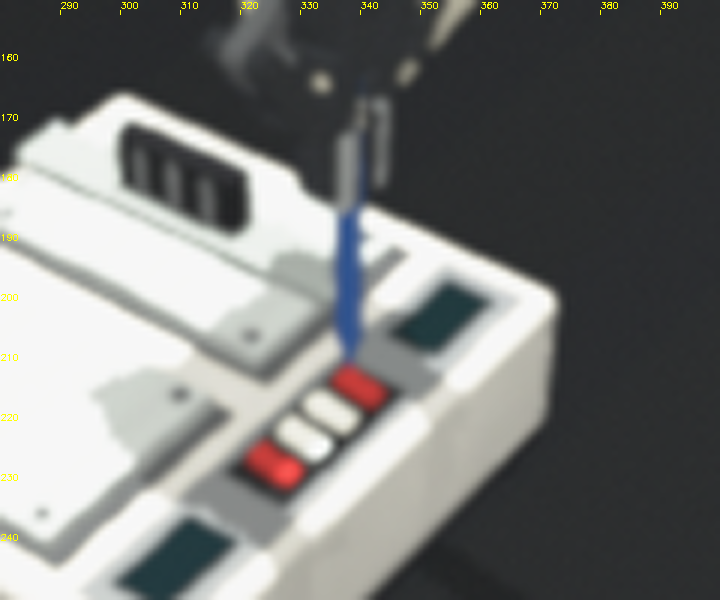

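View pics/sc15.png

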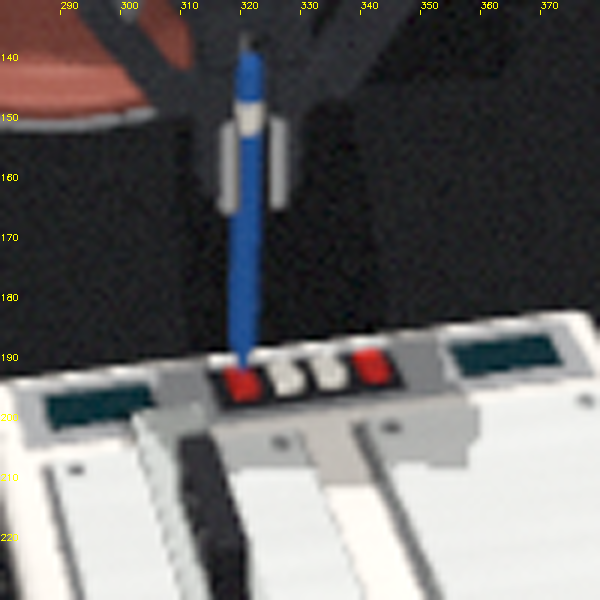

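Run:
```python
from h import *
W,S,C=[camera_model(n) for n in('wrist','side','scene')]
print(tri([(W,319.7,210.5),(S,338.3,210),(C,320.3,190.6)]),tri([(S,338.3,210),(C,320.3,190.6)]))
for z in (.087,.089,.091): print(wz(W,319.7,210.5,z))
print('cap far top edge',wz(W,319,203.8,.0898),'L far',wz(W,252+1,203.8,.0898),'near',wz(W,299,223,.0862),wz(W,268-10,223,.0862))
```

```text
(array([0.48821427, 0.0123948 , 0.09585984]), array([-0.001 , -0.0012,  0.0004,  0.0012,  0.0015, -0.0006, -0.0002,
       -0.0003,  0.0001])) (array([0.48753478, 0.01183684, 0.0959669 ]), array([ 0.0005,  0.0009, -0.0005, -0.0005, -0.0009,  0.0005]))
[0.48591731 0.01352323 0.087     ]
[0.48670678 0.01353984 0.089     ]
[0.48749625 0.01355646 0.091     ]
cap far top edge [0.49316203 0.01427569 0.0898    ] L far [0.49195969 0.07071693 0.0898    ] near [0.47327319 0.03166643 0.0862    ] [0.47249369 0.0681262  0.0862    ]
```

```bash
python3 -m crank '[[[0.001,0,-0.004,0],[0.001,0,-0.006,0],[0.001,0,-0.006,0]]]'
python3 -m crank '[[[0,0,-0.001,0],[0,0,-0.002,0],[0,0,-0.002,0]]]'
python3 -m crank '[[[0,0,-0.001,0],[0,0,-0.001,0],[0,0,-0.001,0]]]'
```

```text
t: 21.38
tool_pos: [0.4948, 0.0126, 0.1707]
tool_rot: [2.211, 0.023, -2.211]
contact_force: [-0.2, -0.1, 0.3]
opening: 0.0098
t: 21.63
tool_pos: [0.4952, 0.0126, 0.1693]
tool_rot: [2.212, 0.023, -2.209]
contact_force: [0.5, 0.2, 1.2]
opening: 0.0098
t: 21.88
tool_pos: [0.4952, 0.0126, 0.1684]
tool_rot: [2.212, 0.023, -2.209]
contact_force: [1.9, -0.6, 2.2]
opening: 0.0099
```

```bash
python3 -m crank '[[[0,0,-0.001,0],[0,0,-0.001,0],[0,0,-0.001,0]]]'
python3 -m crank '[[[0,0,-0.001,0],[0,0,-0.001,0],[0,0,-0.001,0]]]'
python3 -m crank '[[[0,0,-0.001,0],[0,0,-0.001,0],[0,0,-0.001,0]]]'
python3 - <<'E'
from h import *
st()
im,d=get_image('wrist'); crop(im,240,350,180,240,7,'pics/w16.png')
im,d=get_image('side'); crop(im,280,400,150,250,6,'pics/s16.png')
E
```

```text
t: 22.13
tool_pos: [0.4953, 0.0126, 0.1677]
tool_rot: [2.213, 0.023, -2.209]
contact_force: [2.3, 0.8, 4.7]
opening: 0.0098
t: 22.38
tool_pos: [0.4956, 0.0126, 0.1675]
tool_rot: [2.213, 0.023, -2.208]
contact_force: [1.1, 0.6, 8.1]
opening: 0.01
t: 22.63
tool_pos: [0.4959, 0.0126, 0.1673]
tool_rot: [2.214, 0.023, -2.207]
contact_force: [0.4, 0.8, 9.8]
opening: 0.0099
t22.63 tcp [0.4959 0.0126 0.1673] xaxis [ 0.003 -0.    -1.   ] jawyaw -88.8 F [0.37 0.77 9.84] T [ 0.06 -0.03 -0.02] op 0.0099 q [-0.12 -0.22  1.98  0.    1.38  1.42]
```

View pics/w16.png

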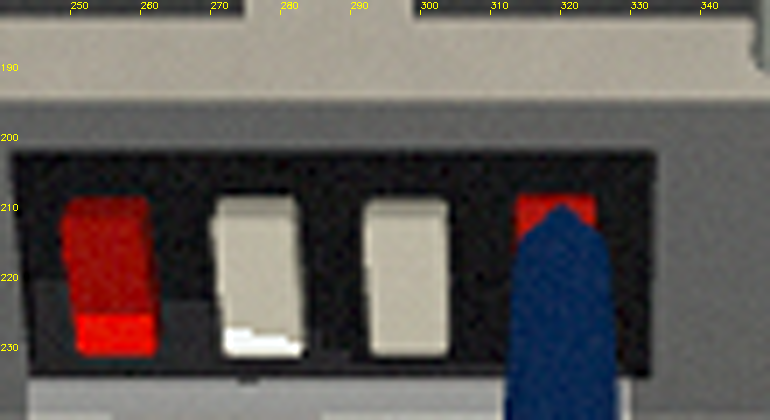

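View pics/s16.png

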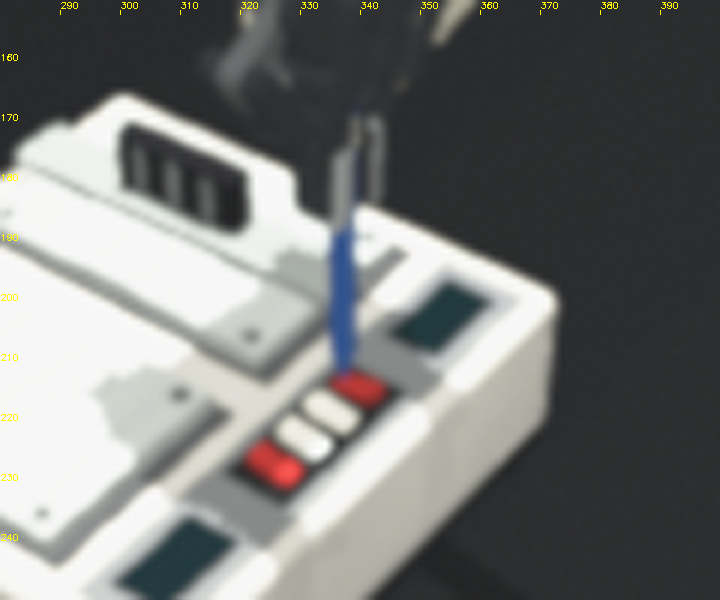

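```bash
python3 -m crank '[[[0,0,-0.001,0],[0,0,-0.001,0],[0,0,-0.001,0]]]'
python3 -m crank '[[[0,0,0.006,0],[0,0,0.02,0],[0,0,0.05,0],[0,0,0.062,0],[0,0,0.062,0]]]'
python3 - <<'E'
from h import *
st()
im,d=get_image('wrist'); crop(im,230,350,170,250,6,'pics/w17.png')
im,d=get_image('side'); crop(im,280,400,150,250,6,'pics/s17.png')
im,d=get_image('scene'); crop(im,280,380,130,230,6,'pics/sc17.png')
E
```

```text
t: 22.98
tool_pos: [0.4962, 0.0125, 0.1672]
tool_rot: [2.215, 0.023, -2.206]
contact_force: [-1.1, 0.4, 12.4]
opening: 0.0098
t: 23.4
tool_pos: [0.496, 0.0124, 0.2289]
tool_rot: [2.216, 0.022, -2.205]
contact_force: [0.8, -0.2, -0.3]
opening: 0.0096
t23.40 tcp [0.496  0.0124 0.2289] xaxis [ 0.005 -0.001 -1.   ] jawyaw -88.8 F [ 0.75 -0.19 -0.32] T [-0.02 -0.03  0.02] op 0.0096 q [-0.12 -0.27  1.91 -0.    1.49  1.42]
```

View pics/w17.png

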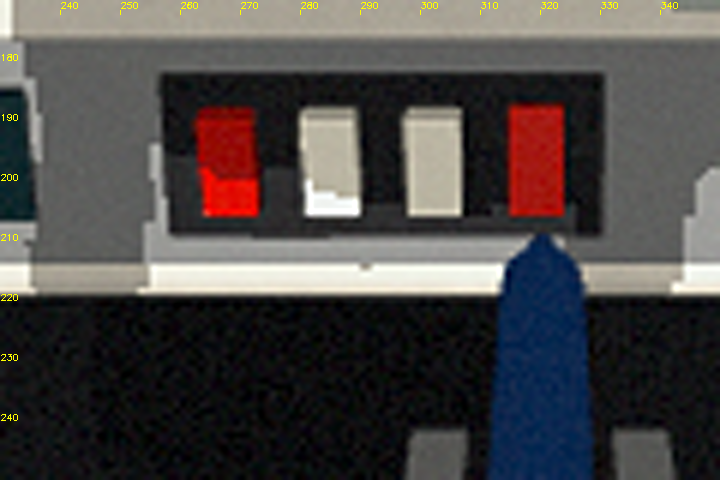

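View pics/s17.png

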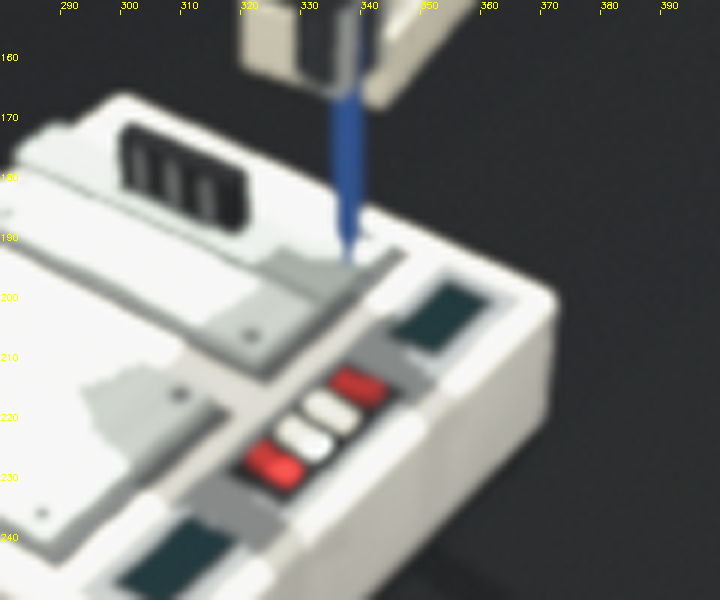

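View pics/sc17.png

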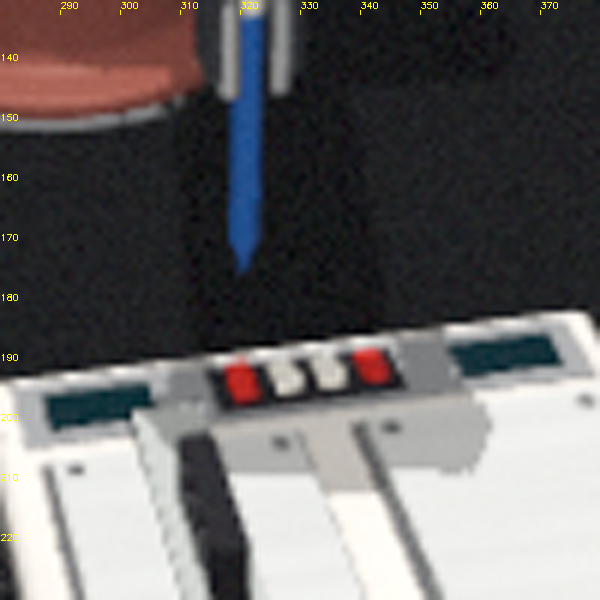

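```bash
python3 -m crank '[[[-0.005,0.038,0.002,0],[-0.01,0.076,0.002,0],[-0.015,0.114,0.002,0],[-0.02,0.152,0.002,0],[-0.025,0.19,0.002,0]]]'
python3 -m crank '[[[-0.002,0.038,0,0],[-0.004,0.076,0,0],[-0.0045,0.107,0,0],[-0.0045,0.107,0,0],[-0.0045,0.107,0,0]]]'
python3 -m crank '[[[0,0,0,0],[0,0,0,0],[0,0,0,0]]]'
python3 - <<'E'
from h import *
st()
im,d=get_image('wrist'); cv2.imwrite('pics/w18.png',im[:,:,::-1]); crop(im,280,360,135,225,6,'pics/w18c.png')
im,d=get_image('side'); crop(im,205,345,205,325,5,'pics/s18.png')
im,d=get_image('scene'); crop(im,370,490,100,200,6,'pics/sc18.png')
E
```

```text
t: 23.97
tool_pos: [0.4681, 0.2039, 0.2255]
tool_rot: [2.207, 0.022, -2.215]
contact_force: [0.8, 0.2, -0.7]
opening: 0.0099
t: 24.38
tool_pos: [0.4638, 0.3104, 0.2253]
tool_rot: [2.204, 0.024, -2.213]
contact_force: [0.2, -1.0, 0.2]
opening: 0.0098
t: 24.63
tool_pos: [0.4653, 0.3084, 0.2274]
tool_rot: [2.211, 0.021, -2.212]
contact_force: [0.0, 0.1, -1.6]
opening: 0.0099
t24.63 tcp [0.4653 0.3084 0.2274] xaxis [-0.001 -0.001 -1.   ] jawyaw -88.9 F [ 0.    0.09 -1.58] T [-0.01 -0.04  0.04] op 0.0099 q [ 0.45 -0.1   1.77 -0.    1.47  2.  ]
```

View pics/w18c.png

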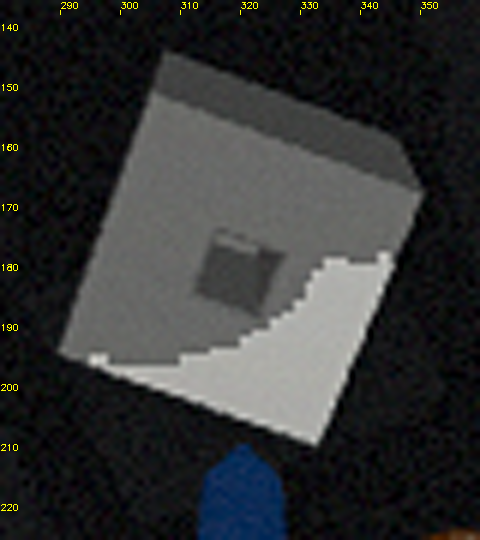

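View pics/s18.png

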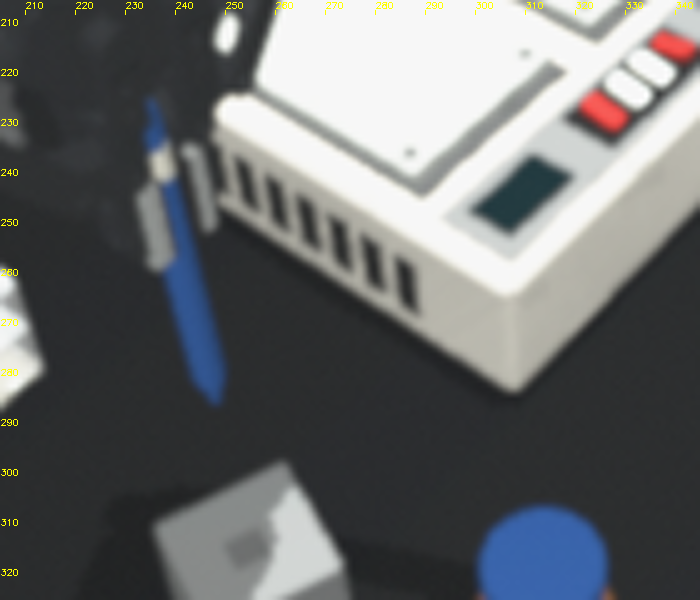

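View pics/sc18.png

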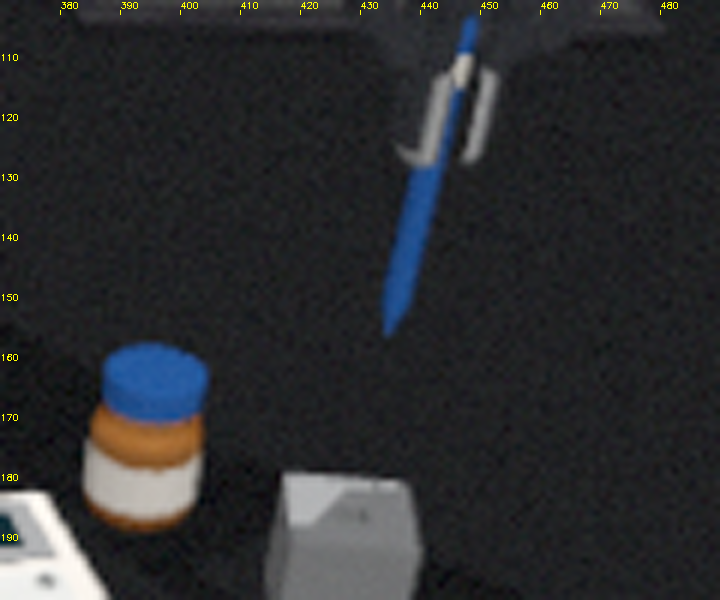

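Run:
```python
from h import *
W,S,C=[camera_model(n) for n in('wrist','side','scene')]
a=tri([(W,320.3,210.5),(S,248.2,285.5),(C,434.5,155.5)]); b=tri([(W,319.8,180.5),(S,254.6,314.4),(C,430.3,185.8)])
print(a,b,b[0]-a[0])
a=tri([(S,248.2,285.5),(C,434.5,155.5)]); b=tri([(S,254.6,314.4),(C,430.3,185.8)])
print(a,b,b[0]-a[0])
for z in (.140,.145,.150): print(wz(W,320.3,210.5,z))
print(wz(W,319.8,180.5,.055))
```

```text
(array([0.45986652, 0.30839857, 0.14403137]), array([-0.0001, -0.0009,  0.    ,  0.0003,  0.001 , -0.0002, -0.0002,
       -0.0001,  0.0002])) (array([0.46172017, 0.31020367, 0.05380157]), array([ 0.0004,  0.0005, -0.0001,  0.0016,  0.0026, -0.    , -0.002 ,
       -0.0031,  0.0001])) [ 0.00185365  0.0018051  -0.0902298 ]
(array([0.46004175, 0.30783466, 0.14403963]), array([ 0.0003,  0.0005, -0.    , -0.0003, -0.0005,  0.    ])) (array([0.46197535, 0.31043084, 0.05368273]), array([ 0.0018,  0.0029, -0.    , -0.0018, -0.0029,  0.    ])) [ 0.00193359  0.00259618 -0.09035689]
[0.45837495 0.30922263 0.14      ]
[0.46034906 0.30927233 0.145     ]
[0.46232316 0.30932204 0.15      ]
[0.46159428 0.30970269 0.055     ]
```

```bash
python3 -m crank '[[[0.0015,0.0015,-0.02,0],[0.0015,0.0015,-0.05,0],[0.0015,0.0015,-0.075,0],[0.0015,0.0015,-0.075,0],[0.0015,0.0015,-0.075,0]]]'
python3 - <<'E'
from h import *
st()
im,d=get_image('wrist'); crop(im,270,370,170,290,5,'pics/w19c.png')
im,d=get_image('side'); crop(im,205,305,235,335,6,'pics/s19.png')
im,d=get_image('scene'); crop(im,390,490,110,210,6,'pics/sc19.png')
E
```

```text
t: 25.2
tool_pos: [0.4658, 0.3103, 0.1516]
tool_rot: [2.207, 0.021, -2.214]
contact_force: [0.6, 0.4, 0.5]
opening: 0.0097
t25.20 tcp [0.4658 0.3103 0.1516] xaxis [-0.003 -0.001 -1.   ] jawyaw -88.8 F [0.61 0.38 0.47] T [ 0.03  0.02 -0.04] op 0.0097 q [ 0.45 -0.04  1.84 -0.    1.34  2.01]
```

View pics/w19c.png

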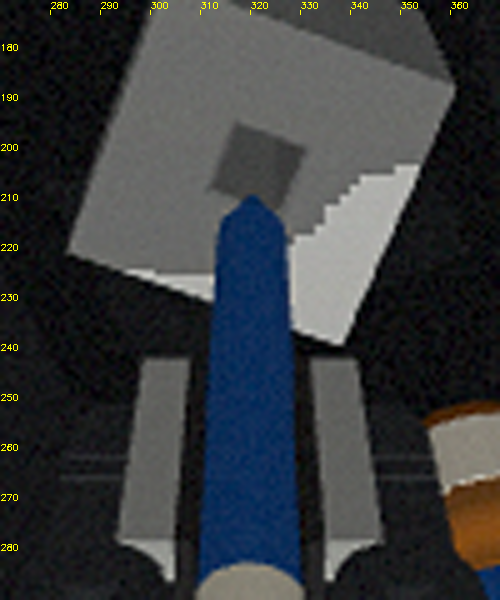

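View pics/s19.png

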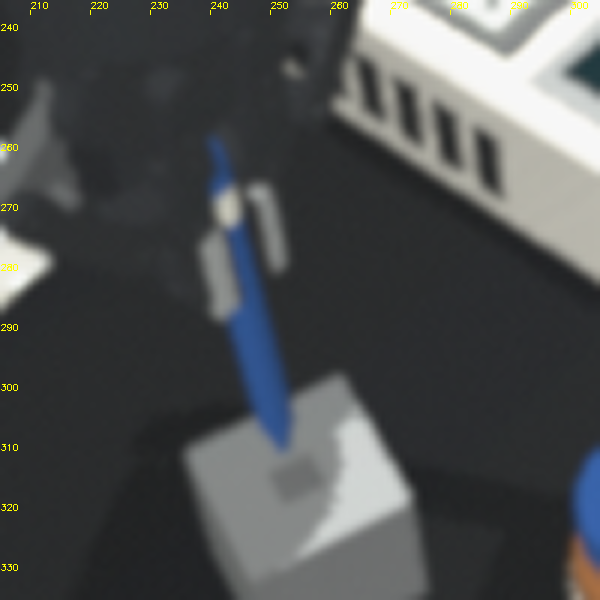

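View pics/sc19.png

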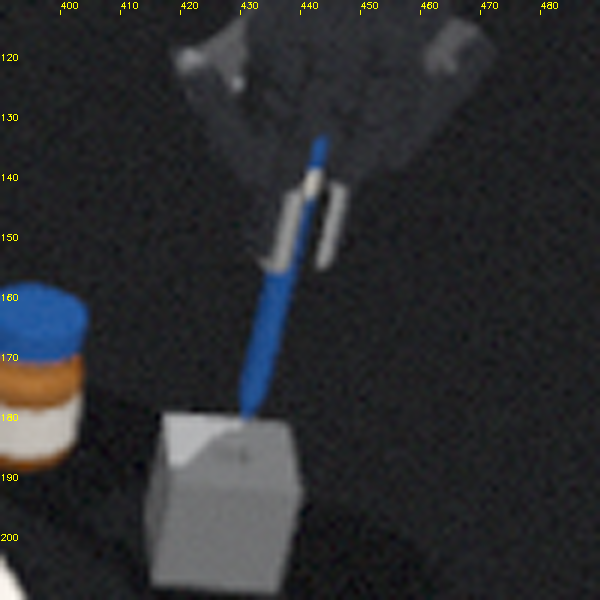

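Run:
```python
from h import *
W,S,C=[camera_model(n) for n in('wrist','side','scene')]
a=tri([(W,320.2,210.8),(S,252.3,309.7),(C,431.2,179.3)]); b=tri([(W,321.4,204),(S,254.3,314.8),(C,430,186.2)])
print(a,b,b[0]-a[0])
```

```text
(array([0.46169243, 0.31171206, 0.07249989]), array([-0.0011, -0.0006,  0.0004,  0.0013,  0.0017,  0.0002, -0.0002,
       -0.0011, -0.0006])) (array([0.46197405, 0.31073   , 0.05243885]), array([ 0.0001, -0.0005, -0.    ,  0.0013,  0.0026, -0.0002, -0.0015,
       -0.0021,  0.0002])) [ 0.00028163 -0.00098207 -0.02006104]
```

```bash
python3 -m crank '[[[0,-0.0005,-0.006,0],[0,-0.0005,-0.012,0],[0,-0.0005,-0.015,0],[0,-0.0005,-0.015,0]]]'
python3 -m crank '[[[0,0,-0.003,0],[0,0,-0.006,0],[0,0,-0.006,0]]]'
python3 -m crank '[[[0,0,-0.004,0],[0,0,-0.008,0],[0,0,-0.008,0]]]'
```

```text
t: 25.68
tool_pos: [0.4661, 0.3103, 0.1369]
tool_rot: [2.209, 0.022, -2.212]
contact_force: [-0.9, 0.3, -0.5]
opening: 0.0101
t: 25.93
tool_pos: [0.4663, 0.3105, 0.1312]
tool_rot: [2.209, 0.023, -2.212]
contact_force: [-0.1, -0.9, 0.3]
opening: 0.0101
t: 26.18
tool_pos: [0.4661, 0.3103, 0.1228]
tool_rot: [2.209, 0.022, -2.212]
contact_force: [-1.0, 0.9, -0.0]
opening: 0.0098
```

```bash
python3 -m crank '[[[0,0,-0.004,0],[0,0,-0.008,0],[0,0,-0.012,0],[0,0,-0.012,0]]]'
python3 -m crank '[[[0,0,-0.004,0],[0,0,-0.008,0],[0,0,-0.012,0],[0,0,-0.012,0]]]'
python3 -m crank '[[[0,0,-0.003,0],[0,0,-0.005,0],[0,0,-0.005,0]]]'
```

```text
t: 26.52
tool_pos: [0.4662, 0.3103, 0.1106]
tool_rot: [2.209, 0.022, -2.212]
contact_force: [-0.9, -1.5, -0.3]
opening: 0.0101
t: 26.85
tool_pos: [0.4663, 0.3102, 0.0988]
tool_rot: [2.209, 0.022, -2.212]
contact_force: [-0.2, -2.9, -1.5]
opening: 0.0099
t: 27.1
tool_pos: [0.4665, 0.3103, 0.0945]
tool_rot: [2.21, 0.022, -2.211]
contact_force: [-0.1, -4.8, 0.3]
opening: 0.0099
```

Relieve the sideways force, then seat it and release.

```bash
python3 -m crank '[[[0,-0.001,-0.001,0],[0,-0.001,-0.002,0],[0,-0.001,-0.002,0]]]'
python3 -m crank '[[[0,0,-0.001,0],[0,0,-0.001,0],[0,0,-0.001,0]]]'
python3 -m crank '[[[0,0,0,0],[0,0,0,0],[0,0,0,0],[0,0,0,0],[0,0,0,0]]]' 0.45
python3 - <<'E'
from h import *
st()
im,d=get_image('wrist'); cv2.imwrite('pics/w20.png',im[:,:,::-1])
E
```

```text
t: 27.35
tool_pos: [0.4667, 0.3099, 0.0929]
tool_rot: [2.211, 0.024, -2.211]
contact_force: [-1.8, -1.8, 0.7]
opening: 0.01
t: 27.6
tool_pos: [0.4667, 0.3099, 0.092]
tool_rot: [2.211, 0.024, -2.211]
contact_force: [-1.7, -2.3, 1.3]
opening: 0.01
t: 28.02
tool_pos: [0.4669, 0.3098, 0.092]
tool_rot: [2.212, 0.024, -2.211]
contact_force: [-0.0, -0.4, 0.2]
opening: 0.0386
t28.02 tcp [0.4669 0.3098 0.092 ] xaxis [ 0.  0. -1.] jawyaw -88.8 F [-0.05 -0.36  0.24] T [ 0.04 -0.02 -0.03] op 0.0386 q [0.45 0.03 1.88 0.   1.23 2.  ]
```

View pics/w20.png

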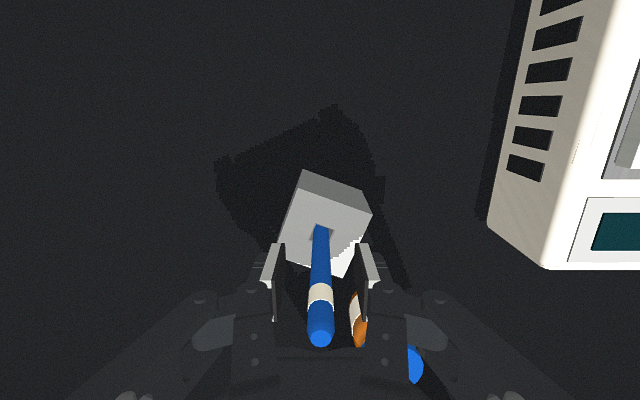

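Released cleanly. I'll retreat straight up, then swing back over the heater to check the rocker and the bar from close by.

```bash
python3 -m crank '[[[0,0,0.04,0],[0,0,0.08,0],[0,0,0.12,0],[0,0,0.15,0],[0,-0.03,0.15,0]]]'
python3 -m crank '[[[-0.015,-0.038,0,0],[-0.03,-0.076,0,0],[-0.045,-0.114,0,0],[-0.06,-0.152,0,0],[-0.075,-0.19,0,0]]]'
python3 -m crank '[[[0,-0.03,-0.02,0],[0,-0.06,-0.04,0],[0,-0.06,-0.05,0],[0,-0.06,-0.05,0]]]'
python3 - <<'E'
from h import *
st()
im,d=get_image('wrist'); cv2.imwrite('pics/w21.png',im[:,:,::-1]); 
im,d=get_image('side'); cv2.imwrite('pics/side21.png',im[:,:,::-1]);crop(im,225,385,150,255,5,'pics/s21.png')
im,d=get_image('scene'); cv2.imwrite('pics/scene21.png',im[:,:,::-1])
E
```

```text
t: 28.48
tool_pos: [0.47, 0.2837, 0.2515]
tool_rot: [2.228, 0.036, -2.198]
contact_force: [1.0, -0.6, 0.4]
opening: 0.0384
t: 28.9
tool_pos: [0.3907, 0.0884, 0.2419]
tool_rot: [2.211, 0.024, -2.209]
contact_force: [1.6, -1.0, 0.3]
opening: 0.0383
t: 29.23
tool_pos: [0.3901, 0.0288, 0.1892]
tool_rot: [2.208, 0.02, -2.218]
contact_force: [-0.6, 0.6, -0.2]
opening: 0.0382
t29.23 tcp [0.3901 0.0288 0.1892] xaxis [-0.004  0.001 -1.   ] jawyaw -89.0 F [-0.57  0.55 -0.24] T [-0.02  0.01  0.04] op 0.0382 q [-0.12 -0.53  2.17  0.    1.51  1.44]
```

View pics/w21.png

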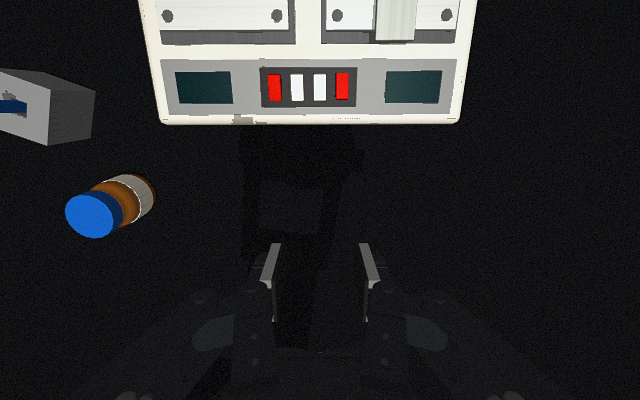

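View pics/side21.png

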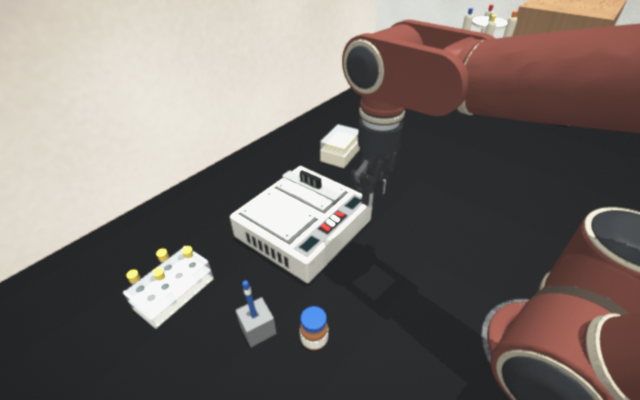

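View pics/scene21.png

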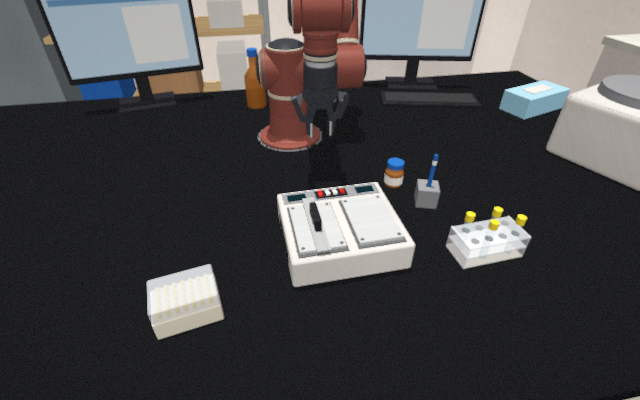

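Run:
```python
from h import *
np.set_printoptions(precision=4,suppress=True)
cm=camera_model('wrist')
im,d=get_image('wrist'); crop(im,255,365,60,115,7,'pics/w22.png')
for n,u0,dv in [('redL',274.5,0),('w1',297,0),('w2',320,0),('redR',342.5,-2)]:
    v=np.arange(76,102)+dv; P=np.array([np.median([w(cm,u0+k,vv,d[vv,int(u0)+k]) for k in(-1,0,1,2)],axis=0) for vv in v])
    s=slice(3,22); print(n,'slope',np.polyfit(P[s,0],P[s,2],1)[0], P[::5,2])
```

```text
redL slope 0.19846597025583262 [0.0821 0.089  0.0879 0.0872 0.087  0.086 ]
w1 slope 0.20292242638418756 [0.0828 0.0893 0.0884 0.088  0.0873 0.0862]
w2 slope 0.19281562696845422 [0.0825 0.0892 0.0878 0.0882 0.0868 0.0868]
redR slope -0.23426258266840078 [0.0828 0.086  0.0869 0.0881 0.0882 0.089 ]
```

View pics/w22.png

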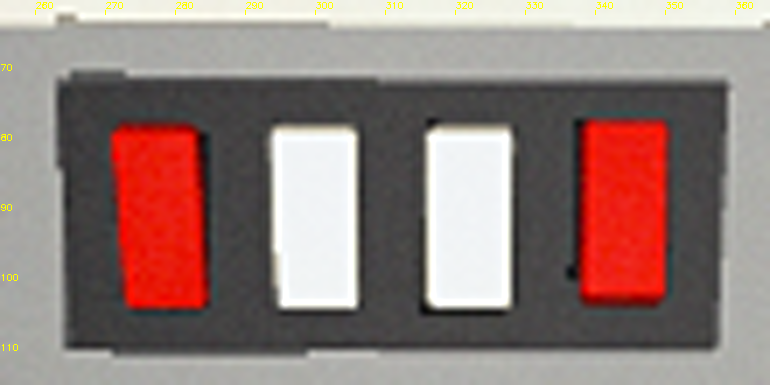

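```bash
python3 -c "
from station import *
print(finish_job())"
```

```text
the job is handed in; nothing more can be done
None
```

The bowed plate is the right one, and its red rocker is now fully off. I handed the job in at about 29 s of the 72 s allowed.

- **Finding the plate:** Depth readings showed the right plate about 1.5–2 mm higher in the middle than at its ends, so I laid the straightedge there first. I pressed the near end (13 N) and then the far end (10 N). Both ends went down to tool height 0.0956 m. The far end dropped about 2 pixels (4–5 mm) in the side view between the two presses, so the bar rocks. I did not try the left plate.
- **Straightedge:** It is still lying lengthwise along the middle of the right plate.
- **Rocker:** I tipped the right red rocker with the stylus until it hit its stop at about 12 N. The last depth check shows its top sloping −0.23, while the other three slope about +0.2, so it is off and they are still on.
- **Stylus and the rest:** The stylus is back upright in its stand. The rack, tip box and bottle are where they started, and the gripper is clear of everything.

**Checks that disagreed:** the cameras differed by a few millimetres. Triangulated heights read about 4 mm low for the rocker and probably the stylus tip, so I aimed by relative offsets and confirmed by contact force.

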